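# Bench-test the repaired power modules

### The job

With the dock's pull switch in, press each repaired power module lying on the bench fully home into a dock bay of its own length, so that its body is flush with the dock's top. Once all are in, pull the switch out to its detent, let the test run for at least three seconds, and push the switch fully back in; only then take the modules out and set them all upright, flat on the floor of the white tray, leaving the switch in. Do not disturb the multimeter, the bottle, the spray can or the screwdriver.

Things in the scene. Friction and masses are not known exactly. Their poses are not given: they have to be found in the camera images.
- dock: grey test dock fixed to the bench, 230 x 250 x 50 mm (x, y, z), with four open bays in its flat top (two long ones on the -x side, two short ones on the +x side) and the black pull switch near its +y edge. Origin: centre of its underside on the bench; z up.
- switch (a joint): pull switch: travel of the cap in m, upwards: 0 pushed fully in (its start), 0.024 pulled out at its detent. An over-centre spring resists with up to about 8 N in either direction until half way (0.012), then snaps it on to that end, where it stays.
- switch_top (a point): centre of the top of the switch's cap, a black cylinder 36 mm across and 22 mm high on a stem. Pushed in, the cap's underside is 8 mm and its top 30 mm above the dock's top (80 mm above the bench); pulled out, 24 mm higher. It moves straight up and down and is gripped across its sides.
- bay_long_1 (a point): long bay of the dock: centre of its floor, 22 mm below the dock's top; axes as the dock's. Open pocket 96 x 44 mm (x, y), 22 mm deep, 2 mm clear all round a module, whose length lies along x. A brass pad stands 6 mm proud of the floor and holds the module 6 mm high, until pressed down with over 7 N (10 to 20 N does well); it then stays down, level with the floor, the module flush.
- bay_long_2 (a point): long bay of the dock: centre of its floor, 22 mm below the dock's top; axes as the dock's. Open pocket 96 x 44 mm (x, y), 22 mm deep, 2 mm clear all round a module, whose length lies along x. A brass pad stands 6 mm proud of the floor and holds the module 6 mm high, until pressed down with over 7 N (10 to 20 N does well); it then stays down, level with the floor, the module flush.
- bay_short_1 (a point): short bay of the dock: centre of its floor, 22 mm below the dock's top; axes as the dock's. Open pocket 66 x 44 mm (x, y), 22 mm deep, 2 mm clear all round a module, whose length lies along x. A brass pad stands 6 mm proud of the floor and holds the module 6 mm high, until pressed down with over 7 N (10 to 20 N does well); it then stays down, level with the floor, the module flush.
- bay_short_2 (a point): short bay of the dock: centre of its floor, 22 mm below the dock's top; axes as the dock's. Open pocket 66 x 44 mm (x, y), 22 mm deep, 2 mm clear all round a module, whose length lies along x. A brass pad stands 6 mm proud of the floor and holds the module 6 mm high, until pressed down with over 7 N (10 to 20 N does well); it then stays down, level with the floor, the module flush.
- long_1: long plug-in power module (two alike; any may be absent): grey plastic body 92 x 40 x 22 mm (x, y, z), with an upright aluminium grip in the middle of its top, 44 mm long (x), 14 mm thick (y), 28 mm high, so 50 mm high overall; 0.15 to 0.31 kg. Origin: centre of the underside; x along the length, z up. Same after a half turn about z. Starts flat on the bench, grip up.
- long_2: long plug-in power module (two alike; any may be absent): grey plastic body 92 x 40 x 22 mm (x, y, z), with an upright aluminium grip in the middle of its top, 44 mm long (x), 14 mm thick (y), 28 mm high, so 50 mm high overall; 0.15 to 0.31 kg. Origin: centre of the underside; x along the length, z up. Same after a half turn about z. Starts flat on the bench, grip up.
- short_1: short plug-in power module (two alike; any may be absent): grey plastic body 62 x 40 x 22 mm (x, y, z), with an upright aluminium grip in the middle of its top, 44 mm long (x), 14 mm thick (y), 28 mm high, so 50 mm high overall; 0.15 to 0.31 kg. Origin: centre of the underside; x along the length, z up. Same after a half turn about z. Starts flat on the bench, grip up.
- short_2: short plug-in power module (two alike; any may be absent): grey plastic body 62 x 40 x 22 mm (x, y, z), with an upright aluminium grip in the middle of its top, 44 mm long (x), 14 mm thick (y), 28 mm high, so 50 mm high overall; 0.15 to 0.31 kg. Origin: centre of the underside; x along the length, z up. Same after a half turn about z. Starts flat on the bench, grip up.
- tray_in (a point): centre of the inner floor (5 mm above the bench) of the open white tray fixed to the bench; 310 x 140 mm inside (x, y), walls 5 mm thick, their rim 21 mm above the floor. Four modules fit side by side, their lengths across it (along its y).
- meter: blue multimeter, 150 x 75 x 34 mm, lying beyond the dock; leave alone. Origin: centre of the underside.
- solvent: white bottle, 60 mm across, 125 mm high, standing beyond the dock; leave alone. Origin: centre of the underside.
- spray: green spray can, 48 mm across, 120 mm high, standing beyond the dock; leave alone. Origin: centre of the underside.
- driver: screwdriver lying on the bench; leave alone. Origin: on its underside.
Mind the look-alikes: they are no part of the job. What is shaped like the short_1 but orange is not meant.

How it is judged:
By the outcome, as a careful person would: the job done as asked, in the order asked, and still so for the second after the job is handed in, with the robot touching nothing.
Of long_1, long_2, short_1, short_2 only 3 to 4 are there at a start; the rules pass over those that are not, and their reading is None.
At some moment in a run one of long_1, long_2, short_1, short_2 may be knocked a few centimetres aside while the robot is not near it.
Once in a run the grip may slacken for a moment while it holds something.
It also fails if it takes over 210 s, if anything falls off the work surface, if the arm or the gripper's body presses on something with over 40 N, if the wrist force passes 120 N, or if a joint passes its speed limit or range.

### The arm

A 6-joint arm with a two-finger parallel gripper is mounted at the origin on the work surface. World frame = base frame: x ahead of the robot, y to its left, z up, the work surface at z = 0. Lengths are in m, angles in rad, forces in N, time in s.
With the tool pointing down it reaches from about 0.325 to 0.9 m from the base axis. Payload 6.1 kg.
Tool frame: the origin (TCP) lies at the centre of the arm's flange, where the gripper is bolted on; the fingertips stand 182 mm ahead of it and the grasp point (between the pads) lies 164 mm ahead of it (manip.pinch_z is the distance from the TCP to the grasp point, in m); z points along the fingers, y is the line along which they close (so a half turn about z gives the same grasp; the last joint's range is limited). The gripper opens to 87 mm and grips with 3 to 60 N. Pads are 19 mm wide; open, the fingers measure 117 mm over their backs; the gripper's body (75 mm by 190 mm) begins 51 mm behind the grasp point.
Start: joints at [-1.243, 0.22, 1.526, -0, 1.395, -0.126], TCP at [0.274, -0.562, 0.405] pointing down, gripper open.
Joint ranges: [-2.98, 2.98], [-0.91, 2.08], [0.09, 2.57], [-1.24, 4.39], [0.2, 2.65], [-2.68, 2.68]. Speed limits (rad/s): [2.57, 2.57, 3.01, 3.14, 3.14, 3.14].

### API

Orientations are given as a 3x3 rotation matrix whose columns are the frame's x, y, z axes.
In Python, from bench import telemetry, optics, manip gives the robot as it stands. The module is installed in compiled form; this text tells all that it offers.
- The arm moves only by the tool servo_tool, never from a script. Its argument "plan" is one flat list of numbers, 6 for each row, row after row: the shift along the tool's x, y, z in cm, then the turn, a rotation vector about the tool's x, y, z in rad. In form: [x, y, z, rx, ry, rz, x, y, z, rx, ry, rz, ...]. A call has 1 to 5 rows; each row shifts and turns the commanded pose from where the row before left it, along the tool's axes as they then stand; what a row does not reach is not made up. A row lasts 1/10 s, in which the tool goes at most 50 mm and 8.59 degrees, less where a joint would pass 70% of its speed; a pose out of reach is approached as far as the arm can. A call with a gripper value outside its range is refused whole. "fingers" is the opening, from -1 (shut) to 1 (fully open), set as the call begins (left out, the last holds). The fingers move at their own pace and stop on an object; the grip force is fixed at half the most. Time passes only in rows, so rows that do not move let the fingers close. It gives the time, the measured TCP pose, the force, the opening and the grip force at its end, in the units of the state.
- telemetry.get_state(): the state, without advancing time (a new reading comes with each control period).
- optics.camera(name): name is "scene" or "top" or "wrist"; returns the picture (480x640x3 uint8, red, green, blue); there is no depth.
- optics.camera_info(name): a dict with "fov_y" (degrees; the focal length in pixels is half the picture's height over the tangent of half this angle, whatever the lens; pixels are square), "cx", "cy" (the principal point, pixels), "rvec" (rotation vector, rad) and "tvec" (3), from world to camera coordinates, as OpenCV has them. Camera axes: x right, y down, z forward; pixel columns grow to the right and rows downward; lengths in m; the calibration is good to about 2 mm. A picture is of the moment at which its call begins: read the wrist's pose just before it. camera_info takes no time and is no camera call; for the wrist camera it gives the pose at the moment of the call.
- manip.close_job(): hands the job in; it is judged then, once.
The state is a dict: "t": time; "q": joint angles; "qd": joint speeds; "tau": joint torques, N m; "eef_pos": TCP position; "tcp_rot": TCP orientation; "ft_force": force on the tool from outside, world axes, zero at the start; "ft_torque": the same for the moment, N m; "gripper_width": finger opening in m; "gripper_force": force on a finger pad.
Only numpy, scipy, OpenCV 4.12 (cv2) and the standard library are available. Lean on these libraries where they do the work, as an engineer would, in place of code of your own. Each camera call takes 0.05 s, during which the arm holds its last target. There are 200 camera calls.

## Working session

There is one attempt and no reset: what is moved stays moved. The work goes in short steps, Python scripts to look and compute and a tool call to move; the robot and the scene stay as the last step left them, time stands still between calls to the robot, and variables do not carry over. Pictures are saved under pics/ and viewed, at most 14 in all, crops included, and the job is handed in when it is done.

Besides the shell and the picture viewer there is one more tool, called after "Request:" by a JSON object that holds its "name" and its "arguments". servo_tool: Moves the arm, as the interface text tells. Its arguments: {"type":"object","properties":{"plan":{"type":"array"},"fingers":{"type":"number"}},"required":["plan"]}

```bash
mkdir -p pics; python3 - <<'E'
from bench import telemetry, optics, manip
import cv2,numpy as np
s=telemetry.get_state();print(s['t'],s['eef_pos'],np.round(s['tcp_rot'],3),s['gripper_width'],manip.pinch_z)
for n in ['top','scene']:
    im=optics.camera(n);cv2.imwrite(f'pics/{n}0.png',im[:,:,::-1]);i=optics.camera_info(n);print(n,i)
E
```

```text
0.0 [ 0.27388424 -0.56149093  0.40363615] [[ 0.899  0.438 -0.001]
 [ 0.438 -0.899  0.002]
 [ 0.    -0.002 -1.   ]] 0.08673106908252363 0.1635
top {'fov_y': 43.31792144964313, 'cx': 310.1031038843113, 'cy': 246.72585206935733, 'rvec': array([ 2.13087131, -2.19467525,  0.12073767]), 'tvec': array([-0.04744294,  0.53597845,  1.22041737])}
scene {'fov_y': 50.562465257627835, 'cx': 324.8448395933161, 'cy': 235.38979371353608, 'rvec': array([ 1.9170403 ,  1.02925347, -0.59249318]), 'tvec': array([-0.22663949, -0.18699605,  1.75449514])}
```

View pics/top0.png

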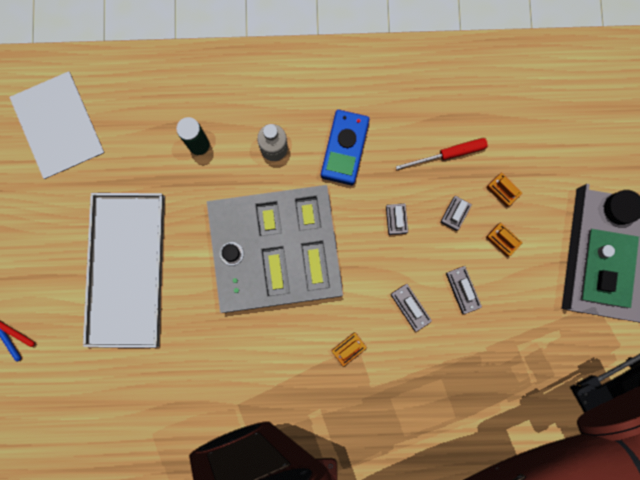

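View pics/scene0.png

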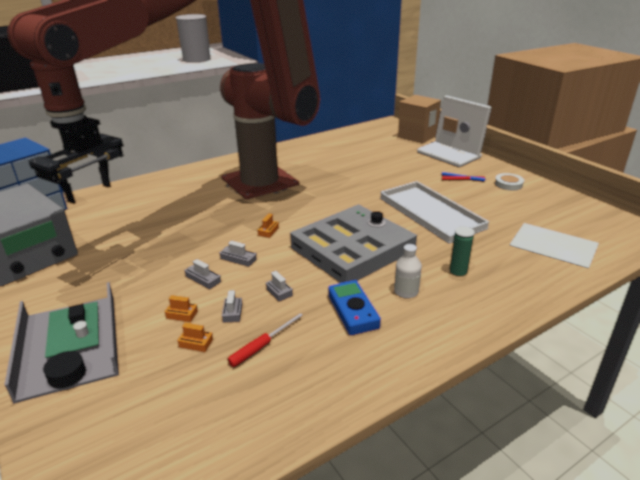

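The four grey modules are at px (397,219) and (456,213) for the shorts, and (410,307) and (463,290) for the longs. The orange ones at (504,190), (504,240) and (348,349) are look-alikes. Next I fit the poses by silhouette and check them in a crop.

```bash
cat > h.py <<'E'
import numpy as np,cv2
from scipy.optimize import minimize
from scipy.spatial.transform import Rotation as R
def K(i): f=240/np.tan(np.radians(i['fov_y']/2)); return np.array([[f,0,i['cx']],[0,f,i['cy']],[0,0,1]])
def proj(i,P): return cv2.projectPoints(np.array(P,float).reshape(-1,3),i['rvec'],i['tvec'],K(i),None)[0][:,0]
def unproj(i,uv,z):
    Rm=R.from_rotvec(i['rvec']).as_matrix(); c=-Rm.T@i['tvec']
    d=Rm.T@np.linalg.inv(K(i))@np.array([uv[0],uv[1],1.]); return c+d*(z-c[2])/d[2]
def box(l,w,z0,z1): return np.array([[a*l/2,b*w/2,z] for z in(z0,z1) for a,b in((-1,-1),(1,-1),(1,1),(-1,1))])
def place(P,x,y,a,z=0): c,s=np.cos(a),np.sin(a); return P@np.array([[c,s,0],[-s,c,0],[0,0,1]])+[x,y,z]
def sil(i,boxes,p,z=0,S=4,shape=(480,640)):
    m=np.zeros((shape[0],shape[1]),np.uint8)
    for b in boxes:
        h=cv2.convexHull(proj(i,place(b,*p,z)).astype(np.float32)); cv2.fillConvexPoly(m,np.round(h*16).astype(int),255,cv2.LINE_AA,4)
    return m/255.
def fit(i,mask,boxes,p0,z=0):
    f=lambda p:np.abs(sil(i,boxes,p,z)-mask).sum()
    best=None
    for da in(-.25,0,.25):
        q=np.array(p0)+[0,0,da]
        r=minimize(f,q,method='Nelder-Mead',options=dict(initial_simplex=[q,q+[.01,0,0],q+[0,.01,0],q+[0,0,.15]],xatol=1e-5,fatol=.01,maxiter=400))
        if best is None or r.fun<best.fun: best=r
    return best.x,best.fun/mask.sum()
def greymask(im,seed,lo=90):
    hsv=cv2.cvtColor(im,cv2.COLOR_RGB2HSV); m=((hsv[...,1]<lo)).astype(np.uint8)
    m=cv2.morphologyEx(m,cv2.MORPH_OPEN,np.ones((2,2),np.uint8))
    n,l=cv2.connectedComponents(m); k=l[seed[1],seed[0]]; c=(l==k).astype(np.uint8)
    cs,_=cv2.findContours(c,cv2.RETR_EXTERNAL,cv2.CHAIN_APPROX_NONE); o=np.zeros_like(c); cv2.drawContours(o,cs,-1,1,-1); return o.astype(float)
LONG=[box(.092,.040,0,.022),box(.044,.014,.022,.050)]
SHORT=[box(.062,.040,0,.022),box(.044,.014,.022,.050)]
DOCK=[box(.230,.250,0,.050)]; TRAY=[box(.320,.150,0,.026)]
def go(x,y,z,yaw,rows=True):
    """delta from present pose, in tool axes: pinch target x,y,z ; tool x axis yaw (mod pi), pointing down"""
    from bench import telemetry
    s=telemetry.get_state(); T=s['tcp_rot']; ca,sa=np.cos(yaw),np.sin(yaw)
    c=[]
    for k in(1,-1):
        G=np.array([[k*ca,k*sa,0],[k*sa,-k*ca,0],[0,0,-1]]).T
        G=np.column_stack([[k*ca,k*sa,0],[k*sa,-k*ca,0],[0,0,-1]]); c.append(R.from_matrix(T.T@G).as_rotvec())
    rv=min(c,key=np.linalg.norm) 
    d=T.T@(np.array([x,y,z+.1635])-s['eef_pos'])
    print('t',round(s['t'],2),'cm',np.round(d*100,2),'rot',np.round(rv,3),'alt',np.round([v[2] for v in c],2),'q6',round(s['q'][5],2),'F',np.round(s['ft_force'],1),'w',round(s['gripper_width'],4))
    return d,rv
E
python3 - <<'E'
from h import *
from bench import optics
im=cv2.imread('pics/top0.png')[:,:,::-1].copy(); i=optics.camera_info('top')
big=cv2.resize(im,None,fx=4,fy=4,interpolation=cv2.INTER_CUBIC)
for n,seed,b,a in[('S1',(397,219),SHORT,0),('S2',(456,213),SHORT,-.4),('L1',(410,307),LONG,.5),('L2',(463,290),LONG,.3),('dock',(220,280),DOCK,.1),('tray',(125,270),TRAY,0)]:
    m=greymask(im,seed); ys,xs=np.nonzero(m); p0=unproj(i,(xs.mean(),ys.mean()),.015)
    p,e=fit(i,m,b,[p0[0],p0[1],a]); print(n,int(m.sum()),np.round(p,4),'err',round(e,3))
    for bb in b: 
        q=proj(i,place(bb,*p)); 
        for k in(0,4): cv2.polylines(big,[np.round(q[k:k+4]*4+1.5).astype(int)],True,(255,0,0),1)
o=np.vstack([cv2.resize(big[700:1360,800:2160],(800,388))])
cv2.imwrite('pics/c1.png',big[720:1340,1520:2120][:600,:,::-1]); cv2.imwrite('pics/c2.png',big[720:1280,320:1400][:,:,::-1] if 0 else cv2.resize(big[720:1280,320:1400],(800,415))[:,:,::-1])
E
```

```text
S1 601 [ 0.5885 -0.2492  0.0321] err 0.157
S2 617 [ 0.5973 -0.3751 -0.5772] err 0.144
L1 921 [ 0.4023 -0.2702  0.556 ] err 0.116
L2 932 [ 0.4351 -0.3819  0.3567] err 0.146
dock 13999 [0.5308 0.0087 0.1088] err 0.015
tray 11705 [ 0.4984  0.3253 -0.0388] err 0.025
```

View pics/c1.png

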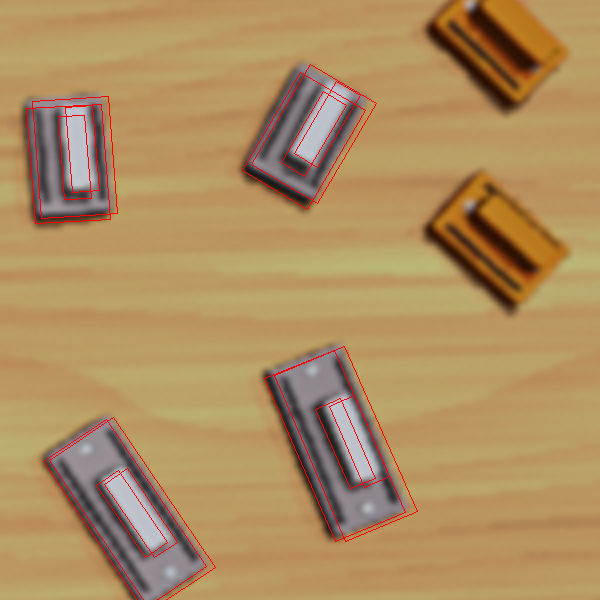

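View pics/c2.png

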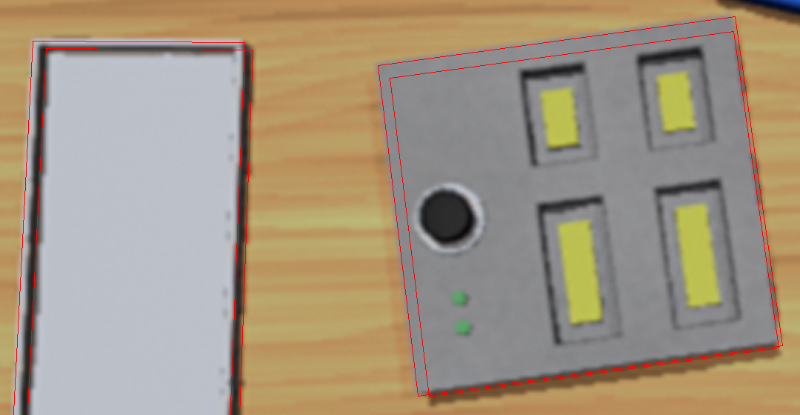

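Confirmed: the two grey shorts are the upper pair, the two grey longs the lower pair, and the orange ones are excluded. Next I refine with the bright grip tops and the yellow pads.

```bash
cat >> h.py <<'E'
def blobs(im,i,kind,z,amin=20):
    hsv=cv2.cvtColor(im,cv2.COLOR_RGB2HSV); h,s,v=[hsv[...,k] for k in range(3)]
    m=((v>165)&(s<60)) if kind=='grip' else ((h>23)&(h<36)&(s>110)&(v>110))
    m=cv2.morphologyEx(m.astype(np.uint8),cv2.MORPH_OPEN,np.ones((3,3),np.uint8)); out=[]
    for c in cv2.findContours(m,cv2.RETR_EXTERNAL,cv2.CHAIN_APPROX_NONE)[0]:
        if cv2.contourArea(c)<amin: continue
        W=np.array([unproj(i,p[0],z)[:2] for p in c]).astype(np.float32)*1000
        (cx,cy),(w,hh),a=cv2.minAreaRect(W)
        if w<hh: w,hh,a=hh,w,a-90
        a=(a+90)%180-90; M=cv2.moments(c); ce=unproj(i,(M['m10']/M['m00'],M['m01']/M['m00']),z)
        out.append((ce[0],ce[1],np.radians(a),w,hh,M['m10']/M['m00'],M['m01']/M['m00'],cx/1000,cy/1000))
    return out
def show(o,lo=0,hi=1e3):
    for b in o:
        if lo<b[3]<hi: print('cen',np.round(b[:2],4),'rect',np.round(b[7:],4),'yaw',round(b[2],3),'mm',np.round(b[3:5],1),'px',np.round(b[5:7],1))
E
python3 - <<'E'
from h import *
from bench import optics,telemetry
im=cv2.imread('pics/top0.png')[:,:,::-1].copy(); i=optics.camera_info('top')
show(blobs(im,i,'grip',.05),30,70); print(); show(blobs(im,i,'pad',.034),20,90)
w=optics.camera_info('wrist'); s=telemetry.get_state(); Rm=R.from_rotvec(w['rvec']).as_matrix(); c=-Rm.T@w['tvec']
print('cam in tool',np.round(s['tcp_rot'].T@(c-s['eef_pos']),4),'axes',np.round(s['tcp_rot'].T@Rm.T,2),w['fov_y'])
go(.50,-.32,.25,.1088)
E
```

```text
cen [ 0.4038 -0.2683] rect [ 0.4039 -0.2681] yaw 0.565 mm [42.5 12.8] px [413.8 307.1]
cen [ 0.4371 -0.3786] rect [ 0.437  -0.3786] yaw 0.325 mm [42.3 11.7] px [467.6 288.9]
cen [ 0.5902 -0.2472] rect [ 0.59  -0.247] yaw -0.045 mm [41.5 12.3] px [399.1 215.9]
cen [ 0.599  -0.3723] rect [ 0.5991 -0.3727] yaw -0.509 mm [42.2 12.7] px [459.9 209.9]
cen [0.7896 0.1851] rect [0.7896 0.1848] yaw -0.009 mm [45.3 43.8] px [187.4 127.5]

cen [0.4847 0.0093] rect [0.4851 0.0092] yaw 0.107 mm [69.  21.1] px [275.5 271.6]
cen [ 0.4942 -0.0718] rect [ 0.494  -0.0716] yaw 0.104 mm [69. 21.] px [314.8 265.8]
cen [0.593  0.0212] rect [0.5931 0.0213] yaw 0.138 mm [39.3 20.8] px [268.6 219.6]
cen [ 0.6023 -0.06  ] rect [ 0.6022 -0.0597] yaw 0.093 mm [39.3 20.9] px [307.6 214. ]
cam in tool [ 0.0711 -0.0012  0.0206] axes [[-0.   -0.97 -0.26]
 [ 1.   -0.    0.  ]
 [-0.   -0.26  0.97]] 62.435923659171884
t 0.1 cm [ 30.91 -11.8   -0.95] rot [-0.002  0.     0.345] alt [ 0.34 -2.8 ] q6 -0.13 F [ 0.2 -0.1  0.2] w 0.0872
```

```bash
python3 -c "
from h import *
go(.404,-.268,.15,.565)"
```

```text
t 0.1 cm [ 24.56 -20.66   9.07] rot [-0.002 -0.    -0.111] alt [-0.11  3.03] q6 -0.13 F [ 0.2 -0.1  0.2] w 0.0872
```

Request:
{"name": "servo_tool", "arguments": {"plan": [3,-2.6,1,0,0,0,3,-2.6,1,0,0,0,3,-2.6,1.2,0,0,0,3,-2.6,1.2,0,0,0,3,-2.6,1.2,0,0,0], "fingers": 1}}

```text
t: 0.6
eef_pos: [0.352, -0.3775, 0.3478]
tcp_rot: [[0.899, 0.438, -0.0], [0.438, -0.899, 0.001], [0.0, -0.001, -1.0]]
ft_force: [0.4, 0.5, 0.4]
gripper_width: 0.0868
gripper_force: 0.0
```

Request:
{"name": "servo_tool", "arguments": {"plan": [3.2,-2.6,1.2,0,0,0,3.2,-2.6,1.2,0,0,0,3.16,-2.46,1.07,0,0,0,0,0,0,-0.002,0,-0.111,0,0,0,0,0,0]}}

```text
t: 1.1
eef_pos: [0.4044, -0.2671, 0.3133]
tcp_rot: [[0.843, 0.538, -0.0], [0.538, -0.843, -0.001], [-0.001, 0.001, -1.0]]
ft_force: [-0.2, -0.0, -0.1]
gripper_width: 0.087
gripper_force: 0.0
```

```bash
cat > look.py <<'E'
import sys
from h import *
from bench import optics,telemetry
i=optics.camera_info('wrist'); im=optics.camera('wrist')
if len(sys.argv)>2: cv2.imwrite('pics/'+sys.argv[2]+'.png',im[:,:,::-1])
if sys.argv[1]=='grip': show(blobs(im,i,'grip',.05,60),32,60)
else: show(blobs(im,i,'pad',.034,60),10,90)
E
cat > go.py <<'E'
import sys
from h import *
go(*map(float,sys.argv[1:5]))
E
python3 go.py .404 -.268 .15 .565; python3 look.py grip w1
```

```text
t 1.1 cm [-0.08  0.06 -0.02] rot [0.001 0.001 0.004] alt [ 0.   -3.14] q6 0.26 F [-0.2 -0.  -0.1] w 0.087
cen [ 0.4424 -0.3746] rect [ 0.4418 -0.3748] yaw 0.333 mm [32.5 12.6] px [483.5 277.3]
```

View pics/w1.png

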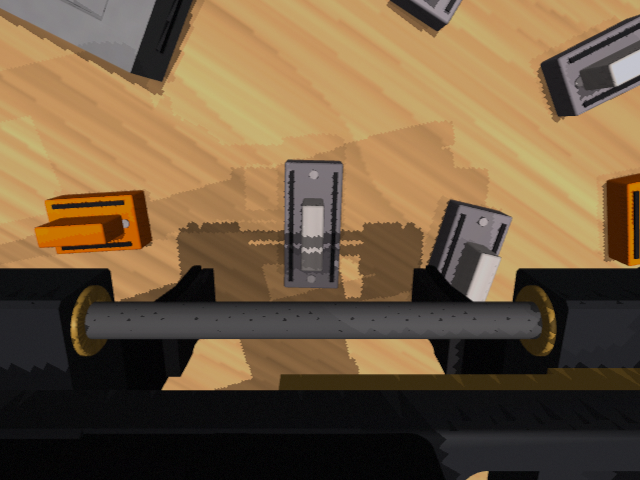

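```bash
python3 - <<'E'
from h import *
from bench import optics
i=optics.camera_info('wrist'); im=cv2.imread('pics/w1.png')[:,:,::-1].copy()
for lo in(70,90,110):
    m=greymask(im,(313,180),lo); p,e=fit(i,m,LONG,[.404,-.268,.565]); print(lo,int(m.sum()),np.round(p,4),round(e,3))
big=im.copy()
for bb in LONG:
    q=proj(i,place(bb,*p))
    for k in(0,4): cv2.polylines(big,[np.round(q[k:k+4]*16).astype(int)],True,(255,0,0),1,cv2.LINE_AA,4)
a=cv2.resize(big[140:310,240:400],None,fx=2.5,fy=2.5); b=cv2.cvtColor((cv2.resize(m[140:310,240:400],None,fx=2.5,fy=2.5)*255).astype(np.uint8),cv2.COLOR_GRAY2RGB)
cv2.imwrite('pics/c3.png',np.hstack([a,b])[...,::-1])
E
```

```text
70 7058 [ 0.4034 -0.2682  0.5341] 0.066
90 7147 [ 0.4033 -0.2679  0.542 ] 0.053
110 7262 [ 0.4035 -0.268   0.5437] 0.037
```

View pics/c3.png

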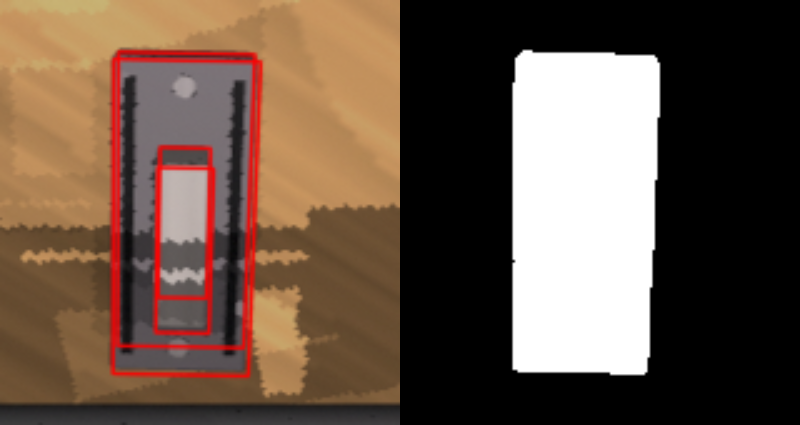

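```bash
python3 go.py .4034 -.268 .042 .545
```

```text
t 1.15 cm [-0.07 -0.06 10.83] rot [0.002 0.    0.019] alt [ 0.02 -3.12] q6 0.26 F [ 0.2 -0.6  0.1] w 0.0869
```

Request:
{"name": "servo_tool", "arguments": {"plan": [-0.07,-0.06,3,0.002,0,0.019,0,0,3,0,0,0,0,0,3,0,0,0,0,0,1.8,0,0,0,0,0,0,0,0,0], "fingers": 0}}

```text
t: 1.65
eef_pos: [0.4017, -0.2682, 0.2034]
tcp_rot: [[0.857, 0.516, -0.004], [0.516, -0.857, 0.004], [-0.002, -0.005, -1.0]]
ft_force: [-0.1, -0.0, -0.1]
gripper_width: 0.055
gripper_force: 0.0
```

Request:
{"name": "servo_tool", "arguments": {"plan": [0,0,0,0,0,0,0,0,0,0,0,0,0,0,0,0,0,0,0,0,0,0,0,0,0,0,0,0,0,0], "fingers": -1}}

```text
t: 2.15
eef_pos: [0.4034, -0.2684, 0.2067]
tcp_rot: [[0.855, 0.519, 0.001], [0.519, -0.855, -0.001], [0.0, 0.001, -1.0]]
ft_force: [-1.1, 2.8, 2.5]
gripper_width: 0.0152
gripper_force: 1.4
```

Request:
{"name": "servo_tool", "arguments": {"plan": [0,0,-1,0,0,0,0,0,-3,0,0,0,0,0,-3,0,0,0,0,0,-3,0,0,0,0,0,-2,0,0,0]}}

```text
t: 2.65
eef_pos: [0.4035, -0.2684, 0.3289]
tcp_rot: [[0.855, 0.519, 0.002], [0.519, -0.855, -0.002], [0.001, 0.003, -1.0]]
ft_force: [0.2, -0.5, -1.4]
gripper_width: 0.0132
gripper_force: 30.0
```

```bash
python3 go.py .47 -.125 .17 .113
```

```text
t 2.65 cm [13.13 -8.81 -0.47] rot [ 0.003 -0.001  0.433] alt [ 0.43 -2.71] q6 0.28 F [ 0.2 -0.5 -1.4] w 0.0132
```

```bash
python3 go.py .40 -.04 .2 .113
```

```text
t 2.65 cm [ 11.56 -19.7   -3.5 ] rot [ 0.003 -0.001  0.433] alt [ 0.43 -2.71] q6 0.28 F [ 0.2 -0.5 -1.4] w 0.0132
```

Request:
{"name": "servo_tool", "arguments": {"plan": [2,-3.5,-0.7,0,0,0,2.4,-4,-0.7,0,0,0,2.4,-4,-0.7,0,0,0,2.4,-4.1,-0.7,0,0,0,2.36,-4.1,-0.7,0,0,0]}}

```text
t: 3.15
eef_pos: [0.3991, -0.0382, 0.3618]
tcp_rot: [[0.855, 0.518, 0.001], [0.518, -0.855, -0.0], [0.001, 0.001, -1.0]]
ft_force: [1.2, -0.4, -1.6]
gripper_width: 0.0136
gripper_force: 30.0
```

Request:
{"name": "servo_tool", "arguments": {"plan": [0,0,0,0.003,-0.001,0.11,0,0,0,0,0,0.11,0,0,0,0,0,0.11,0,0,0,0,0,0.103,0,0,0,0,0,0]}}

```text
t: 3.65
eef_pos: [0.3996, -0.0397, 0.3614]
tcp_rot: [[0.994, 0.112, -0.002], [0.112, -0.994, 0.002], [-0.002, -0.002, -1.0]]
ft_force: [0.1, -0.3, -1.8]
gripper_width: 0.014
gripper_force: 30.0
```

```bash
python3 go.py .40 -.04 .2 .113;python3 look.py pad w2;python3 look.py pad
```

```text
t 3.65 cm [ 0.04  0.03 -0.21] rot [-0.002  0.002 -0.001] alt [-0.    3.14] q6 1.16 F [ 0.1 -0.3 -1.8] w 0.014
cen [ 0.5082 -0.0683] rect [ 0.5004 -0.0688] yaw 0.107 mm [55.9 22.1] px [371.8  75.1]
cen [0.4865 0.0114] rect [0.4851 0.0113] yaw 0.109 mm [69.7 22.1] px [259.9  93.4]
cen [ 0.5085 -0.0684] rect [ 0.5037 -0.0685] yaw 0.115 mm [49.3 22. ] px [372.3  74.9]
cen [0.4868 0.0115] rect [0.485  0.0113] yaw 0.108 mm [69.8 22.1] px [260.   92.9]
```

View pics/w2.png

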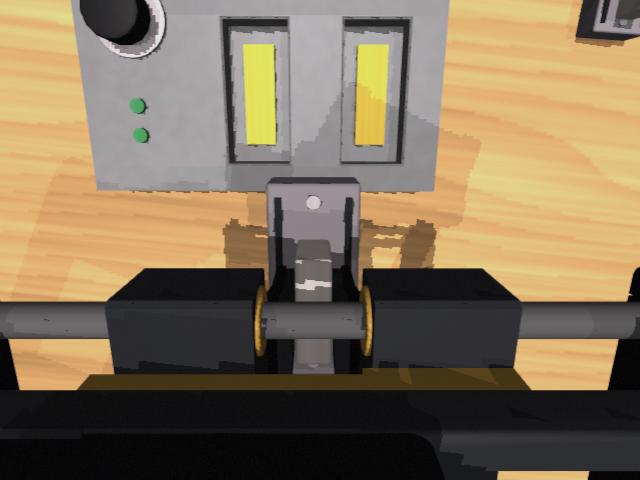

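```bash
python3 - <<'E'
from h import *
from bench import optics,telemetry
i=optics.camera_info('wrist'); s=telemetry.get_state()
for q in([(222,17),(289.5,17),(290,162),(228.5,162)],[(343,18),(411,18),(404,163),(341.5,163)]):
    P=np.array([unproj(i,p,.05)[:2] for p in q]); print(np.round(P,4).tolist(),P.mean(0).round(4),np.linalg.norm(P[0]-P[3]).round(4),np.linalg.norm(P[0]-P[1]).round(4))
T=s['tcp_rot'];f=lambda v:proj(i,s['eef_pos']+T@np.array(v))[0].round(1)
z=.1635+.042
for v in([.046,.02,z-.022],[.046,-.02,z-.022],[.046,.02,z],[.046,-.02,z],[.022,-.007,z-.05],[.022,.007,z-.05]): print(v,f(v))
E
```

```text
[[0.5307, 0.0383], [0.5358, -0.0063], [0.441, -0.0162], [0.4358, 0.0282]] [0.4858 0.011 ] 0.0954 0.0449
[[0.5393, -0.0417], [0.5445, -0.0865], [0.4498, -0.0985], [0.4446, -0.0534]] [ 0.4945 -0.07  ] 0.0954 0.0452
[0.046, 0.02, 0.18350000000000002] [364.7 186.2]
[0.046, -0.02, 0.18350000000000002] [267.9 186.2]
[0.046, 0.02, 0.20550000000000002] [358.7 179.1]
[0.046, -0.02, 0.20550000000000002] [273.1 179.1]
[0.022, -0.007, 0.15550000000000003] [297.4 264.1]
[0.022, 0.007, 0.15550000000000003] [336.2 264.1]
```

```bash
python3 go.py .485 .0095 .105 .111
```

```text
t 3.75 cm [ 9.06 -3.9   9.27] rot [-0.002  0.002  0.005] alt [ 0.   -3.14] q6 1.16 F [-0.5  0.7 -2.3] w 0.0138
```

Request:
{"name": "servo_tool", "arguments": {"plan": [3,-1.3,0,-0.002,0.002,0.005,3,-1.3,2,0,0,0,3.06,-1.3,3,0,0,0,0,0,3,0,0,0,0,0,1.27,0,0,0]}}

```text
t: 4.25
eef_pos: [0.4846, 0.0093, 0.2651]
tcp_rot: [[0.994, 0.111, -0.006], [0.111, -0.994, 0.001], [-0.006, -0.002, -1.0]]
ft_force: [-1.5, 1.4, -2.4]
gripper_width: 0.0138
gripper_force: 30.0
```

Request:
{"name": "servo_tool", "arguments": {"plan": [0,0,0,0,0,0,0,0,0,0,0,0]}}

```text
t: 4.45
eef_pos: [0.4857, 0.0084, 0.2692]
tcp_rot: [[0.994, 0.108, 0.0], [0.108, -0.994, 0.0], [0.001, -0.0, -1.0]]
ft_force: [0.0, 0.1, -2.3]
gripper_width: 0.0138
gripper_force: 30.0
```

```bash
python3 go.py .485 .0095 .076 .111
```

```text
t 4.45 cm [-0.06 -0.11  2.97] rot [-0.    -0.001 -0.003] alt [-0.    3.14] q6 1.32 F [ 0.   0.1 -2.3] w 0.0138
```

Request:
{"name": "servo_tool", "arguments": {"plan": [-0.06,-0.11,0.4,0,0,-0.003,0,0,0.8,0,0,0,0,0,0.4,0,0,0,0,0,0.3,0,0,0,0,0,0,0,0,0]}}

```text
t: 4.95
eef_pos: [0.4846, 0.0098, 0.2488]
tcp_rot: [[0.994, 0.111, -0.001], [0.111, -0.994, 0.001], [-0.001, -0.001, -1.0]]
ft_force: [-0.6, -0.3, -2.9]
gripper_width: 0.0141
gripper_force: 30.0
```

Request:
{"name": "servo_tool", "arguments": {"plan": [0,0,0.3,0,0,0,0,0,0.3,0,0,0,0,0,0.2,0,0,0,0,0,0,0,0,0]}}

```text
t: 5.35
eef_pos: [0.4848, 0.0098, 0.241]
tcp_rot: [[0.994, 0.111, -0.0], [0.111, -0.994, 0.0], [-0.0, -0.0, -1.0]]
ft_force: [0.2, -0.2, -2.5]
gripper_width: 0.0141
gripper_force: 30.0
```

Request:
{"name": "servo_tool", "arguments": {"plan": [0,0,0.2,0,0,0,0,0,0.2,0,0,0,0,0,0,0,0,0]}}

```text
t: 5.65
eef_pos: [0.485, 0.0098, 0.2376]
tcp_rot: [[0.994, 0.111, -0.0], [0.111, -0.994, 0.0], [0.0, -0.0, -1.0]]
ft_force: [-2.1, 0.8, 1.5]
gripper_width: 0.014
gripper_force: 30.0
```

Request:
{"name": "servo_tool", "arguments": {"plan": [0,0,0.2,0,0,0,0,0,0.2,0,0,0,0,0,0,0,0,0]}}

```text
t: 5.95
eef_pos: [0.4851, 0.0098, 0.2349]
tcp_rot: [[0.994, 0.111, -0.001], [0.111, -0.994, 0.0], [-0.001, -0.0, -1.0]]
ft_force: [-6.8, 0.3, 16.1]
gripper_width: 0.014
gripper_force: 30.0
```

Request:
{"name": "servo_tool", "arguments": {"plan": [0,0,0.1,0,0,0,0,0,0.0,0,0,0]}}

```text
t: 6.15
eef_pos: [0.4852, 0.0099, 0.2348]
tcp_rot: [[0.994, 0.111, -0.001], [0.111, -0.994, 0.0], [-0.001, -0.0, -1.0]]
ft_force: [-13.4, 1.4, 24.9]
gripper_width: 0.014
gripper_force: 30.0
```

Request:
{"name": "servo_tool", "arguments": {"plan": [0,0,0.1,0,0,0,0,0,0.0,0,0,0]}}

```text
t: 6.35
eef_pos: [0.4852, 0.0098, 0.2348]
tcp_rot: [[0.994, 0.111, -0.001], [0.111, -0.994, 0.0], [-0.001, -0.0, -1.0]]
ft_force: [-17.4, 1.6, 34.8]
gripper_width: 0.014
gripper_force: 30.0
```

Request:
{"name": "servo_tool", "arguments": {"plan": [0,0,-0.3,0,0,0,0,0,0,0,0,0]}}

```text
t: 6.55
eef_pos: [0.4853, 0.0098, 0.2349]
tcp_rot: [[0.994, 0.111, 0.002], [0.111, -0.994, 0.0], [0.002, 0.0, -1.0]]
ft_force: [-1.9, 0.0, 6.3]
gripper_width: 0.0138
gripper_force: 30.0
```

Request:
{"name": "servo_tool", "arguments": {"plan": [0,0,0,0,0,0,0,0,0,0,0,0,0,0,0,0,0,0], "fingers": -0.2}}

```text
t: 6.85
eef_pos: [0.4847, 0.0098, 0.2338]
tcp_rot: [[0.994, 0.111, -0.001], [0.111, -0.994, 0.0], [-0.001, -0.001, -1.0]]
ft_force: [0.1, -0.8, -0.5]
gripper_width: 0.0293
gripper_force: 0.0
```

Request:
{"name": "servo_tool", "arguments": {"plan": [0,0,-1,0,0,0,0,0,-3,0,0,0,0,0,-4,0,0,0,0,0,-4,0,0,0,0,0,0,0,0,0]}}

```text
t: 7.35
eef_pos: [0.487, 0.0095, 0.3614]
tcp_rot: [[0.994, 0.111, 0.011], [0.111, -0.994, -0.001], [0.011, 0.003, -1.0]]
ft_force: [0.6, 1.0, 1.3]
gripper_width: 0.0348
gripper_force: 0.0
```

```bash
python3 go.py .40 -.36 .18 .33; python3 - <<'E'
from h import *
from bench import optics
im=optics.camera('top'); i=optics.camera_info('top'); cv2.imwrite('pics/top1.png',im[:,:,::-1])
show(blobs(im,i,'grip',.05),30,70)
show(blobs(im,i,'grip',.078),30,70)
E
```

```text
t 7.35 cm [-12.76  35.76   1.74] rot [ 0.004 -0.011 -0.219] alt [-0.22  2.92] q6 1.32 F [0.6 1.  1.3] w 0.0348
cen [ 0.4368 -0.3786] rect [ 0.4367 -0.3788] yaw 0.327 mm [44.4 12.5] px [467.7 289. ]
cen [ 0.5907 -0.2471] rect [ 0.5921 -0.2473] yaw 0.053 mm [46.7 13.5] px [399.1 215.6]
cen [ 0.599  -0.3723] rect [ 0.5987 -0.3724] yaw -0.509 mm [43.1 14.6] px [459.9 209.9]
cen [0.7761 0.013 ] rect [0.7748 0.0125] yaw -1.503 mm [52.9 35. ] px [270.1 131.3]
cen [0.7892 0.1852] rect [0.7896 0.1858] yaw 1.541 mm [46.1 45. ] px [187.3 127.7]
cen [ 0.4359 -0.3714] rect [ 0.4357 -0.3715] yaw 0.327 mm [43.4 12.2] px [467.7 289. ]
cen [ 0.5862 -0.2429] rect [ 0.5876 -0.243 ] yaw 0.053 mm [45.7 13.2] px [399.1 215.6]
cen [ 0.5943 -0.3652] rect [ 0.594  -0.3653] yaw -0.509 mm [42.1 14.2] px [459.9 209.9]
cen [0.7674 0.0112] rect [0.766  0.0108] yaw -1.503 mm [51.7 34.2] px [270.1 131.3]
cen [0.7802 0.1795] rect [0.7806 0.1801] yaw 1.541 mm [45. 44.] px [187.3 127.7]
```

```bash
python3 go.py .4369 -.3786 .0425 .327
```

```text
t 7.4 cm [-9.3  38.02 15.24] rot [ 0.002 -0.007 -0.216] alt [-0.22  2.93] q6 1.32 F [ 0.2  0.1 -0. ] w 0.0347
```

Request:
{"name": "servo_tool", "arguments": {"plan": [-1,4,0,0,0,0,-1,4.3,0,0,0,0,-1,4.3,0,0,0,0,-1,4.3,0,0,0,0,-1,4.3,0,0,0,0], "fingers": 0}}

```text
t: 7.9
eef_pos: [0.4577, -0.2078, 0.3531]
tcp_rot: [[0.994, 0.111, -0.002], [0.111, -0.994, 0.001], [-0.001, -0.002, -1.0]]
ft_force: [-0.6, 0.6, 0.8]
gripper_width: 0.0434
gripper_force: 0.0
```

Request:
{"name": "servo_tool", "arguments": {"plan": [-1,4.3,1,0,0,0,-1,4.3,2,0,0,0,-1,4.3,2,0,0,0,-1.3,3.92,2,0,0,0,0,0,0,0.002,-0.007,-0.108]}}

```text
t: 8.4
eef_pos: [0.4317, -0.3814, 0.2795]
tcp_rot: [[0.977, 0.214, -0.013], [0.214, -0.977, 0.005], [-0.011, -0.008, -1.0]]
ft_force: [0.3, 0.0, 0.3]
gripper_width: 0.0435
gripper_force: 0.0
```

Request:
{"name": "servo_tool", "arguments": {"plan": [0,0,0,0,0,-0.108,0,0,0,0,0,0]}}

```text
t: 8.6
eef_pos: [0.4338, -0.3783, 0.2824]
tcp_rot: [[0.947, 0.321, -0.009], [0.321, -0.947, 0.004], [-0.008, -0.006, -1.0]]
ft_force: [-0.9, -0.1, 0.4]
gripper_width: 0.0433
gripper_force: 0.0
```

```bash
python3 go.py .4369 -.3786 .0425 .327; python3 - <<'E'
from h import *
from bench import optics
i=optics.camera_info('wrist'); im=optics.camera('wrist'); cv2.imwrite('pics/w3.png',im[:,:,::-1])
q=proj(i,[[.4369+.03*np.cos(.327),-.3786+.03*np.sin(.327),.022]])[0].round().astype(int);print(q)
m=greymask(im,q,110); p,e=fit(i,m,LONG,[.4369,-.3786,.327]); print(int(m.sum()),np.round(p,4),round(e,3))
E
```

```text
t 8.6 cm [0.34 0.17 7.64] rot [-0.006  0.008 -0.   ] alt [-0.    3.14] q6 0.39 F [-0.9 -0.1  0.4] w 0.0433
[320 186]
9139 [ 0.4361 -0.3778  0.3339] 0.039
```

Request:
{"name": "servo_tool", "arguments": {"plan": [0.3,0.17,2,-0.006,0.008,0,0,0,3,0,0,0,0,0,2.6,0,0,0,0,0,0,0,0,0,0,0,0,0,0,0]}}

```text
t: 9.15
eef_pos: [0.4379, -0.3786, 0.2081]
tcp_rot: [[0.947, 0.32, 0.001], [0.32, -0.947, -0.001], [0.001, 0.001, -1.0]]
ft_force: [0.1, -0.3, -0.2]
gripper_width: 0.0434
gripper_force: 0.0
```

Request:
{"name": "servo_tool", "arguments": {"plan": [0,0,0,0,0,0,0,0,0,0,0,0,0,0,0,0,0,0,0,0,0,0,0,0,0,0,0,0,0,0], "fingers": -1}}

```text
t: 9.65
eef_pos: [0.4379, -0.3789, 0.2086]
tcp_rot: [[0.947, 0.321, 0.002], [0.321, -0.947, -0.001], [0.002, 0.002, -1.0]]
ft_force: [-1.9, 3.3, 4.8]
gripper_width: 0.0138
gripper_force: 30.0
```

Request:
{"name": "servo_tool", "arguments": {"plan": [0,0,0,0,0,0,0,0,0,0,0,0,0,0,-3,0,0,0,0,0,-4,0,0,0,0,0,-3,0,0,0]}}

```text
t: 10.15
eef_pos: [0.4376, -0.379, 0.3092]
tcp_rot: [[0.947, 0.321, 0.002], [0.321, -0.947, -0.002], [0.001, 0.003, -1.0]]
ft_force: [1.0, -0.1, -2.7]
gripper_width: 0.0139
gripper_force: 30.0
```

```bash
python3 go.py .4942 -.0716 .15 .111
```

```text
t 10.15 cm [ 15.23 -27.29  -0.48] rot [ 0.003 -0.002  0.216] alt [ 0.22 -2.93] q6 0.39 F [ 1.  -0.1 -2.7] w 0.0139
```

Request:
{"name": "servo_tool", "arguments": {"plan": [1.6,-3,0,0,0,0,2.2,-4,0,0,0,0,2.3,-4.1,0,0,0,0,2.3,-4.1,0,0,0,0,2.3,-4.1,0,0,0,0]}}

```text
t: 10.65
eef_pos: [0.4767, -0.16, 0.3072]
tcp_rot: [[0.947, 0.32, 0.002], [0.32, -0.947, -0.002], [0.001, 0.002, -1.0]]
ft_force: [0.5, 0.0, -2.9]
gripper_width: 0.0135
gripper_force: 30.0
```

Request:
{"name": "servo_tool", "arguments": {"plan": [2.3,-4.1,0,0,0,0,2.3,-3.9,0,0,0,0,0,0,0,0.003,-0.002,0.11,0,0,0,0,0,0.106,0,0,0,0,0,0]}}

```text
t: 11.15
eef_pos: [0.4947, -0.0706, 0.307]
tcp_rot: [[0.994, 0.111, -0.001], [0.111, -0.994, 0.0], [-0.001, -0.001, -1.0]]
ft_force: [0.1, -0.6, -2.4]
gripper_width: 0.0137
gripper_force: 30.0
```

Request:
{"name": "servo_tool", "arguments": {"plan": [0,0,0,0,0,0,0,0,0,0,0,0]}}

```text
t: 11.35
eef_pos: [0.4948, -0.0716, 0.3074]
tcp_rot: [[0.994, 0.112, -0.001], [0.112, -0.994, 0.0], [-0.001, -0.001, -1.0]]
ft_force: [0.7, -0.6, -3.2]
gripper_width: 0.0139
gripper_force: 30.0
```

```bash
python3 go.py .4952 -.0715 .096 .111
```

```text
t 11.35 cm [0.05 0.   4.79] rot [-0.001  0.001  0.001] alt [ 0.   -3.14] q6 1.16 F [ 0.7 -0.6 -3.2] w 0.0139
```

Request:
{"name": "servo_tool", "arguments": {"plan": [0.05,0,2,-0.001,0.001,0,0,0,1.7,0,0,0,0,0,0.6,0,0,0,0,0,0.3,0,0,0,0,0,0,0,0,0]}}

```text
t: 11.85
eef_pos: [0.4955, -0.0714, 0.2617]
tcp_rot: [[0.994, 0.111, 0.0], [0.111, -0.994, -0.0], [0.0, 0.0, -1.0]]
ft_force: [-0.1, -0.8, -2.7]
gripper_width: 0.0134
gripper_force: 30.0
```

Request:
{"name": "servo_tool", "arguments": {"plan": [0,0,0.4,0,0,0,0,0,0.4,0,0,0,0,0,0.4,0,0,0,0,0,0.4,0,0,0,0,0,0,0,0,0]}}

```text
t: 12.35
eef_pos: [0.4951, -0.071, 0.2449]
tcp_rot: [[0.994, 0.111, -0.001], [0.111, -0.994, -0.0], [-0.001, -0.0, -1.0]]
ft_force: [0.9, 1.0, -2.8]
gripper_width: 0.0135
gripper_force: 30.0
```

Request:
{"name": "servo_tool", "arguments": {"plan": [0,0,0.3,0,0,0,0,0,0.3,0,0,0,0,0,0.2,0,0,0,0,0,0,0,0,0]}}

```text
t: 12.75
eef_pos: [0.4956, -0.0712, 0.2379]
tcp_rot: [[0.994, 0.111, 0.001], [0.111, -0.994, -0.001], [0.001, 0.001, -1.0]]
ft_force: [-0.2, 0.5, 1.3]
gripper_width: 0.014
gripper_force: 30.0
```

Request:
{"name": "servo_tool", "arguments": {"plan": [0,0,0.15,0,0,0,0,0,0,0,0,0]}}

```text
t: 12.95
eef_pos: [0.4957, -0.0712, 0.2366]
tcp_rot: [[0.994, 0.111, 0.001], [0.111, -0.994, -0.001], [0.001, 0.001, -1.0]]
ft_force: [-2.6, 0.9, 5.0]
gripper_width: 0.0141
gripper_force: 30.0
```

Request:
{"name": "servo_tool", "arguments": {"plan": [0,0,0.12,0,0,0,0,0,0,0,0,0]}}

```text
t: 13.15
eef_pos: [0.4957, -0.0713, 0.2366]
tcp_rot: [[0.994, 0.111, 0.001], [0.111, -0.994, -0.001], [0.001, 0.001, -1.0]]
ft_force: [-7.0, 1.7, 15.6]
gripper_width: 0.0138
gripper_force: 30.0
```

Request:
{"name": "servo_tool", "arguments": {"plan": [0,0,0.1,0,0,0,0,0,0,0,0,0]}}

```text
t: 13.35
eef_pos: [0.4958, -0.0713, 0.2365]
tcp_rot: [[0.994, 0.111, 0.0], [0.111, -0.994, -0.001], [0.0, 0.001, -1.0]]
ft_force: [-10.7, 2.3, 24.8]
gripper_width: 0.0142
gripper_force: 30.0
```

Request:
{"name": "servo_tool", "arguments": {"plan": [0,0,-0.25,0,0,0,0,0,0,0,0,0]}}

```text
t: 13.55
eef_pos: [0.4955, -0.0712, 0.2366]
tcp_rot: [[0.994, 0.111, 0.001], [0.111, -0.994, -0.001], [0.001, 0.001, -1.0]]
ft_force: [-1.6, 0.3, 4.6]
gripper_width: 0.0137
gripper_force: 30.0
```

Request:
{"name": "servo_tool", "arguments": {"plan": [0,0,0,0,0,0,0,0,0,0,0,0,0,0,0,0,0,0], "fingers": -0.2}}

```text
t: 13.85
eef_pos: [0.4954, -0.0712, 0.2361]
tcp_rot: [[0.994, 0.111, 0.0], [0.111, -0.994, -0.0], [0.0, 0.0, -1.0]]
ft_force: [-1.4, 0.6, 0.6]
gripper_width: 0.0296
gripper_force: 0.0
```

Request:
{"name": "servo_tool", "arguments": {"plan": [0,0,-1,0,0,0,0,0,-3,0,0,0,0,0,-3,0,0,0,0,0,-3,0,0,0,0,0,0,0,0,0]}}

```text
t: 14.35
eef_pos: [0.4971, -0.0716, 0.3421]
tcp_rot: [[0.994, 0.111, 0.01], [0.111, -0.994, -0.003], [0.009, 0.004, -1.0]]
ft_force: [1.0, 0.4, 0.5]
gripper_width: 0.0343
gripper_force: 0.0
```

```bash
cat > top.py <<'E'
from h import *
from bench import optics
import sys
im=optics.camera('top'); i=optics.camera_info('top'); cv2.imwrite('pics/'+sys.argv[1]+'.png',im[:,:,::-1])
for z in map(float,sys.argv[2:]): print(z); show([b for b in blobs(im,i,'grip',z) if b[4]<20],30,70)
E
python3 top.py top2 .05 .078; python3 go.py .5905 -.2472 .1 0
```

```text
0.05
cen [0.5365 0.0836] rect [0.5361 0.0842] yaw 0.717 mm [39.3 12.3] px [238.  246.7]
cen [ 0.5906 -0.2471] rect [ 0.5921 -0.2472] yaw 0.053 mm [46.7 13.3] px [399.  215.7]
cen [ 0.599  -0.3723] rect [ 0.5987 -0.3724] yaw -0.509 mm [43.1 14.6] px [459.9 209.9]
0.078
cen [0.5332 0.0802] rect [0.5329 0.0808] yaw 0.717 mm [38.4 12.1] px [238.  246.7]
cen [ 0.5861 -0.2429] rect [ 0.5876 -0.2429] yaw 0.053 mm [45.7 13. ] px [399.  215.7]
cen [ 0.5943 -0.3652] rect [ 0.594  -0.3653] yaw -0.509 mm [42.1 14.2] px [459.9 209.9]
t 14.4 cm [ 7.37 18.49  7.72] rot [ 0.003 -0.006  0.111] alt [ 0.11 -3.03] q6 1.16 F [ 0.2 -0.1 -1.1] w 0.0346
```

Request:
{"name": "servo_tool", "arguments": {"plan": [1.5,3.6,0,0,0,0,1.5,3.8,1,0,0,0,1.5,3.8,2,0,0,0,1.5,3.8,2,0,0,0,1.37,3.5,0.7,0,0,0], "fingers": 0}}

```text
t: 14.9
eef_pos: [0.5884, -0.2479, 0.2755]
tcp_rot: [[0.994, 0.11, -0.005], [0.11, -0.994, 0.002], [-0.004, -0.003, -1.0]]
ft_force: [0.3, 0.4, 0.7]
gripper_width: 0.0432
gripper_force: 0.0
```

Request:
{"name": "servo_tool", "arguments": {"plan": [0,0,0,0,0,0.111,0,0,0,0,0,0,0,0,0,0,0,0]}}

```text
t: 15.2
eef_pos: [0.5886, -0.2464, 0.2785]
tcp_rot: [[1.0, 0.003, -0.001], [0.003, -1.0, 0.001], [-0.001, -0.001, -1.0]]
ft_force: [0.3, -0.1, -0.0]
gripper_width: 0.0435
gripper_force: 0.0
```

```bash
cat > wfit.py <<'E'
import sys
from h import *
from bench import optics
M={'L':LONG,'S':SHORT}[sys.argv[1]]; x,y,a=map(float,sys.argv[2:5]); r=.035 if M is LONG else .026
z=float(sys.argv[5]) if len(sys.argv)>5 else 0
i=optics.camera_info('wrist'); im=optics.camera('wrist'); cv2.imwrite('pics/wl.png',im[:,:,::-1])
q=proj(i,[[x+r*np.cos(a),y+r*np.sin(a),.022+z]])[0].round().astype(int)
m=greymask(im,q,110); p,e=fit(i,m,M,[x,y,a],z); print('seed',q,int(m.sum()),np.round(p,4),round(e,3))
go(p[0],p[1],.043,p[2])
E
python3 wfit.py S .5905 -.2472 0
```

```text
seed [317 197] 6547 [ 0.5894 -0.2455  0.0536] 0.051
t 15.25 cm [ 0.07 -0.06  7.26] rot [-0.     0.    -0.051] alt [-0.05  3.09] q6 1.05 F [-0.1 -0.  -0. ] w 0.0438
```

Request:
{"name": "servo_tool", "arguments": {"plan": [0.1,0,2,0,0,-0.05,0,0,3,0,0,0,0,0,2.2,0,0,0,0,0,0,0,0,0,0,0,0,0,0,0]}}

```text
t: 15.75
eef_pos: [0.5901, -0.2463, 0.2081]
tcp_rot: [[0.999, 0.052, 0.0], [0.052, -0.999, -0.0], [0.0, 0.0, -1.0]]
ft_force: [-0.8, 0.1, 1.0]
gripper_width: 0.0435
gripper_force: 0.0
```

Request:
{"name": "servo_tool", "arguments": {"plan": [0,0,0,0,0,0,0,0,0,0,0,0,0,0,0,0,0,0,0,0,0,0,0,0,0,0,0,0,0,0], "fingers": -1}}

```text
t: 16.25
eef_pos: [0.5903, -0.2469, 0.2081]
tcp_rot: [[0.999, 0.05, 0.001], [0.05, -0.999, -0.0], [0.001, 0.001, -1.0]]
ft_force: [-0.3, 0.5, 3.9]
gripper_width: 0.0141
gripper_force: 30.0
```

Request:
{"name": "servo_tool", "arguments": {"plan": [0,0,0,0,0,0,0,0,0,0,0,0,0,0,-3,0,0,0,0,0,-4,0,0,0,0,0,-4,0,0,0]}}

```text
t: 16.75
eef_pos: [0.5894, -0.2466, 0.3168]
tcp_rot: [[0.999, 0.05, -0.003], [0.05, -0.999, 0.001], [-0.003, -0.001, -1.0]]
ft_force: [0.5, -1.5, -2.3]
gripper_width: 0.0138
gripper_force: 30.0
```

```bash
python3 go.py .5932 .0215 .155 .111
```

```text
t 16.75 cm [  1.71 -26.76  -0.14] rot [-0.001  0.003 -0.061] alt [-0.06  3.08] q6 1.0 F [ 0.5 -1.5 -2.3] w 0.0138
```

Request:
{"name": "servo_tool", "arguments": {"plan": [0.2,-3.5,0,0,0,0,0.3,-4.4,0,0,0,0,0.3,-4.4,0,0,0,0,0.3,-4.4,0,0,0,0,0.3,-4.4,0,0,0,0]}}

```text
t: 17.25
eef_pos: [0.5929, -0.0339, 0.3165]
tcp_rot: [[0.999, 0.049, -0.001], [0.049, -0.999, -0.0], [-0.001, 0.0, -1.0]]
ft_force: [1.1, -0.2, -2.3]
gripper_width: 0.0138
gripper_force: 30.0
```

Request:
{"name": "servo_tool", "arguments": {"plan": [0.3,-4.4,0,0,0,0,0.04,-1.26,0,0,0,-0.061,0,0,0,0,0,0,0,0,0,0,0,0,0,0,0,0,0,0]}}

```text
t: 17.75
eef_pos: [0.5941, 0.0202, 0.317]
tcp_rot: [[0.994, 0.109, -0.0], [0.109, -0.994, -0.001], [-0.0, 0.001, -1.0]]
ft_force: [0.3, -0.5, -2.8]
gripper_width: 0.0133
gripper_force: 30.0
```

```bash
python3 go.py .5935 .0215 .0965 .111
```

```text
t 17.75 cm [-0.04 -0.14  5.7 ] rot [ 0.001  0.    -0.002] alt [-0.    3.14] q6 1.36 F [ 0.3 -0.5 -2.8] w 0.0133
```

Request:
{"name": "servo_tool", "arguments": {"plan": [-0.04,-0.14,2,0,0,-0.002,0,0,2,0,0,0,0,0,1.2,0,0,0,0,0,0.4,0,0,0,0,0,0,0,0,0]}}

```text
t: 18.25
eef_pos: [0.5935, 0.022, 0.2609]
tcp_rot: [[0.994, 0.111, -0.001], [0.111, -0.994, -0.0], [-0.001, 0.0, -1.0]]
ft_force: [-0.3, 0.4, -2.9]
gripper_width: 0.0137
gripper_force: 30.0
```

Request:
{"name": "servo_tool", "arguments": {"plan": [0,0,0.4,0,0,0,0,0,0.4,0,0,0,0,0,0.4,0,0,0,0,0,0.3,0,0,0,0,0,0,0,0,0]}}

```text
t: 18.75
eef_pos: [0.5933, 0.0227, 0.2459]
tcp_rot: [[0.994, 0.113, -0.001], [0.113, -0.994, -0.0], [-0.001, 0.0, -1.0]]
ft_force: [-1.0, 0.0, -2.8]
gripper_width: 0.0137
gripper_force: 30.0
```

Request:
{"name": "servo_tool", "arguments": {"plan": [0,0,0.3,0,0,0,0,0,0.3,0,0,0,0,0,0.2,0,0,0,0,0,0,0,0,0]}}

```text
t: 19.15
eef_pos: [0.5939, 0.0226, 0.2389]
tcp_rot: [[0.994, 0.113, 0.001], [0.113, -0.994, -0.0], [0.001, 0.001, -1.0]]
ft_force: [-0.8, 1.3, 1.7]
gripper_width: 0.0141
gripper_force: 30.0
```

Request:
{"name": "servo_tool", "arguments": {"plan": [0,0,0.2,0,0,0,0,0,0.1,0,0,0,0,0,0,0,0,0]}}

```text
t: 19.45
eef_pos: [0.5939, 0.0226, 0.2361]
tcp_rot: [[0.994, 0.113, 0.001], [0.113, -0.994, -0.0], [0.001, 0.001, -1.0]]
ft_force: [-2.6, 0.6, 6.0]
gripper_width: 0.0138
gripper_force: 30.0
```

Request:
{"name": "servo_tool", "arguments": {"plan": [0,0,0.15,0,0,0,0,0,0,0,0,0]}}

```text
t: 19.65
eef_pos: [0.5939, 0.0226, 0.236]
tcp_rot: [[0.994, 0.113, 0.001], [0.113, -0.994, -0.001], [0.001, 0.001, -1.0]]
ft_force: [-7.6, 0.9, 16.0]
gripper_width: 0.0137
gripper_force: 30.0
```

Request:
{"name": "servo_tool", "arguments": {"plan": [0,0,-0.2,0,0,0,0,0,0,0,0,0]}}

```text
t: 19.85
eef_pos: [0.5937, 0.0226, 0.2361]
tcp_rot: [[0.994, 0.113, 0.001], [0.113, -0.994, -0.001], [0.001, 0.001, -1.0]]
ft_force: [-1.5, 0.8, 5.5]
gripper_width: 0.0135
gripper_force: 30.0
```

Request:
{"name": "servo_tool", "arguments": {"plan": [0,0,0,0,0,0,0,0,0,0,0,0,0,0,0,0,0,0], "fingers": -0.2}}

```text
t: 20.15
eef_pos: [0.5935, 0.0226, 0.2355]
tcp_rot: [[0.994, 0.113, 0.0], [0.113, -0.994, -0.0], [0.0, 0.0, -1.0]]
ft_force: [-0.3, 0.1, -0.3]
gripper_width: 0.0299
gripper_force: 0.0
```

Request:
{"name": "servo_tool", "arguments": {"plan": [0,0,-1,0,0,0,0,0,-3,0,0,0,0,0,-3,0,0,0,0,0,-3,0,0,0,0,0,0,0,0,0]}}

```text
t: 20.65
eef_pos: [0.5954, 0.0225, 0.3423]
tcp_rot: [[0.994, 0.113, 0.01], [0.113, -0.994, -0.001], [0.01, 0.003, -1.0]]
ft_force: [1.0, -0.1, 1.0]
gripper_width: 0.0349
gripper_force: 0.0
```

```bash
python3 top.py top3 .05 .078; python3 go.py .599 -.3723 .12 -.55
```

```text
0.05
cen [0.4063 0.3936] rect [0.4063 0.3936] yaw 0.012 mm [34.2  4. ] px [ 85.  315.5]
cen [0.4454 0.3921] rect [0.4454 0.3921] yaw 0.012 mm [32.4  4. ] px [ 86. 296.]
cen [0.4838 0.3905] rect [0.4838 0.3905] yaw 0.012 mm [32.6  4.1] px [ 87. 277.]
cen [ 0.4939 -0.0746] rect [ 0.4975 -0.0742] yaw -0.031 mm [42.8 12.2] px [316.3 265.3]
cen [0.5655 0.3874] rect [0.5655 0.3875] yaw 0.012 mm [33.1  4.1] px [ 89. 237.]
cen [0.6057 0.3859] rect [0.6057 0.3859] yaw 0.011 mm [31.3  4.1] px [ 90.  217.5]
cen [ 0.5994 -0.3724] rect [ 0.5987 -0.3724] yaw -0.509 mm [43.1 14.6] px [460.  209.7]
cen [0.7844 0.0119] rect [0.7844 0.0119] yaw 1.541 mm [35.4 15. ] px [270.5 127.5]
0.078
cen [0.406  0.3832] rect [0.4061 0.3832] yaw 0.012 mm [33.4  3.9] px [ 85.  315.5]
cen [0.4442 0.3817] rect [0.4443 0.3817] yaw 0.012 mm [31.7  4. ] px [ 86. 296.]
cen [0.4817 0.3802] rect [0.4818 0.3802] yaw 0.012 mm [31.9  4. ] px [ 87. 277.]
cen [ 0.4916 -0.0743] rect [ 0.4952 -0.0739] yaw -0.031 mm [41.8 11.9] px [316.3 265.3]
cen [0.5615 0.3771] rect [0.5616 0.3772] yaw 0.012 mm [32.4  4. ] px [ 89. 237.]
cen [0.6009 0.3756] rect [0.6009 0.3756] yaw 0.011 mm [30.6  4. ] px [ 90.  217.5]
cen [ 0.5947 -0.3653] rect [ 0.594  -0.3653] yaw -0.509 mm [42.1 14.2] px [460.  209.7]
cen [0.7755 0.0102] rect [0.7754 0.0102] yaw 1.541 mm [34.6 14.7] px [270.5 127.5]
t 20.7 cm [-4.05 39.27  5.66] rot [-0.    -0.007  0.663] alt [ 0.66 -2.48] q6 1.36 F [-0.3 -0.5 -0.2] w 0.0347
```

Request:
{"name": "servo_tool", "arguments": {"plan": [-0.4,4,0,0,0,0,-0.45,4.4,0,0,0,0,-0.45,4.4,0,0,0,0,-0.45,4.4,0,0,0,0,-0.45,4.4,0,0,0,0], "fingers": 0}}

```text
t: 21.2
eef_pos: [0.5954, -0.1959, 0.3347]
tcp_rot: [[0.994, 0.113, -0.001], [0.113, -0.994, 0.001], [-0.001, -0.001, -1.0]]
ft_force: [0.2, 0.7, 0.0]
gripper_width: 0.0432
gripper_force: 0.0
```

Request:
{"name": "servo_tool", "arguments": {"plan": [-0.45,4.4,1.2,0,0,0,-0.45,4.4,1.5,0,0,0,-0.45,4.4,1.5,0,0,0,-0.5,4.47,1.46,0,0,0,0,0,0,0,0,0.13]}}

```text
t: 21.7
eef_pos: [0.595, -0.377, 0.2744]
tcp_rot: [[1.0, -0.023, -0.005], [-0.023, -1.0, 0.002], [-0.005, -0.001, -1.0]]
ft_force: [-0.8, 0.9, -0.3]
gripper_width: 0.0435
gripper_force: 0.0
```

Request:
{"name": "servo_tool", "arguments": {"plan": [0,0,0,0,0,0.133,0,0,0,0,0,0.133,0,0,0,0,0,0.133,0,0,0,0,0,0.134,0,0,0,0,0,0]}}

```text
t: 22.2
eef_pos: [0.5971, -0.3719, 0.278]
tcp_rot: [[0.852, -0.524, -0.001], [-0.524, -0.852, 0.001], [-0.002, -0.0, -1.0]]
ft_force: [0.0, 0.4, 0.5]
gripper_width: 0.0432
gripper_force: 0.0
```

Request:
{"name": "servo_tool", "arguments": {"plan": [0,0,0,0,0,0]}}

```text
t: 22.3
eef_pos: [0.5973, -0.3719, 0.2785]
tcp_rot: [[0.854, -0.52, -0.001], [-0.52, -0.854, 0.001], [-0.001, -0.0, -1.0]]
ft_force: [0.9, -0.9, -1.0]
gripper_width: 0.0439
gripper_force: 0.0
```

```bash
python3 wfit.py S .599 -.3723 -.53
```

```text
seed [314 196] 6563 [ 0.5976 -0.3702 -0.5279] 0.049
t 22.35 cm [-0.06 -0.16  7.22] rot [-0.     0.001 -0.019] alt [-0.02  3.12] q6 1.45 F [ 0.7 -0.3  0.2] w 0.0435
```

Request:
{"name": "servo_tool", "arguments": {"plan": [0.04,0,2,0,0,-0.015,0,0,3,0,0,0,0,0,2.15,0,0,0,0,0,0,0,0,0,0,0,0,0,0,0]}}

```text
t: 22.85
eef_pos: [0.5979, -0.3723, 0.2078]
tcp_rot: [[0.861, -0.509, -0.0], [-0.509, -0.861, 0.0], [-0.0, 0.0, -1.0]]
ft_force: [-0.1, 0.2, 0.4]
gripper_width: 0.0438
gripper_force: 0.0
```

Request:
{"name": "servo_tool", "arguments": {"plan": [0,0,0,0,0,0,0,0,0,0,0,0,0,0,0,0,0,0,0,0,0,0,0,0,0,0,0,0,0,0], "fingers": -1}}

```text
t: 23.35
eef_pos: [0.5982, -0.3724, 0.2087]
tcp_rot: [[0.86, -0.51, 0.001], [-0.51, -0.86, -0.001], [0.002, -0.0, -1.0]]
ft_force: [-0.6, 1.5, 1.7]
gripper_width: 0.0142
gripper_force: 30.0
```

Request:
{"name": "servo_tool", "arguments": {"plan": [0,0,0,0,0,0,0,0,0,0,0,0,0,0,-3,0,0,0,0,0,-4,0,0,0,0,0,-4,0,0,0]}}

```text
t: 23.85
eef_pos: [0.5972, -0.372, 0.317]
tcp_rot: [[0.86, -0.51, -0.003], [-0.51, -0.86, 0.002], [-0.003, -0.0, -1.0]]
ft_force: [-0.4, -1.0, -2.6]
gripper_width: 0.0133
gripper_force: 30.0
```

```bash
python3 go.py .603 -.059 .155 .113
```

```text
t 23.85 cm [-15.46 -27.22  -0.09] rot [-0.001  0.003 -0.648] alt [-0.65  2.49] q6 1.44 F [-0.4 -1.  -2.6] w 0.0133
```

Request:
{"name": "servo_tool", "arguments": {"plan": [-1.9,-3.3,0,0,0,0,-2.2,-3.9,0,0,0,0,-2.2,-3.9,0,0,0,0,-2.2,-3.9,0,0,0,0,-2.2,-3.9,0,0,0,0]}}

```text
t: 24.35
eef_pos: [0.6015, -0.1535, 0.3168]
tcp_rot: [[0.86, -0.51, -0.001], [-0.51, -0.86, 0.0], [-0.001, 0.001, -1.0]]
ft_force: [0.8, 0.0, -3.2]
gripper_width: 0.0136
gripper_force: 30.0
```

Request:
{"name": "servo_tool", "arguments": {"plan": [-2.2,-3.9,0,0,0,0,-2.2,-3.9,0,0,0,0,-0.36,-0.52,0,0,0,-0.128,0,0,0,0,0,-0.13,0,0,0,0,0,-0.13]}}

```text
t: 24.85
eef_pos: [0.6033, -0.0584, 0.3168]
tcp_rot: [[0.99, -0.14, -0.001], [-0.14, -0.99, -0.0], [-0.001, 0.001, -1.0]]
ft_force: [0.7, 0.7, -2.7]
gripper_width: 0.0133
gripper_force: 30.0
```

Request:
{"name": "servo_tool", "arguments": {"plan": [0,0,0,0,0,-0.13,0,0,0,0,0,-0.13,0,0,0,0,0,0,0,0,0,0,0,0]}}

```text
t: 25.25
eef_pos: [0.6034, -0.0594, 0.3172]
tcp_rot: [[0.994, 0.109, -0.001], [0.109, -0.994, -0.0], [-0.001, 0.0, -1.0]]
ft_force: [0.3, 0.3, -3.7]
gripper_width: 0.0139
gripper_force: 30.0
```

```bash
python3 go.py .603 -.059 .097 .113
```

```text
t 25.25 cm [-0.04 -0.04  5.67] rot [ 0.     0.001 -0.004] alt [-0.    3.14] q6 1.23 F [ 0.3  0.3 -3.7] w 0.0139
```

Flush should come at TCP z = 0.2367.

Request:
{"name": "servo_tool", "arguments": {"plan": [-0.04,-0.04,2,0,0,-0.003,0,0,2,0,0,0,0,0,1.2,0,0,0,0,0,0.4,0,0,0,0,0,0,0,0,0]}}

```text
t: 25.75
eef_pos: [0.6031, -0.059, 0.2613]
tcp_rot: [[0.993, 0.115, -0.001], [0.115, -0.993, -0.0], [-0.001, 0.0, -1.0]]
ft_force: [0.1, -0.0, -2.9]
gripper_width: 0.0141
gripper_force: 30.0
```

Request:
{"name": "servo_tool", "arguments": {"plan": [0,0,0.4,0,0,0,0,0,0.4,0,0,0,0,0,0.4,0,0,0,0,0,0.3,0,0,0,0,0,0,0,0,0]}}

```text
t: 26.25
eef_pos: [0.6031, -0.059, 0.2463]
tcp_rot: [[0.993, 0.116, -0.0], [0.116, -0.993, -0.0], [-0.0, 0.0, -1.0]]
ft_force: [-0.2, 1.1, -2.6]
gripper_width: 0.0137
gripper_force: 30.0
```

Request:
{"name": "servo_tool", "arguments": {"plan": [0,0,0.3,0,0,0,0,0,0.3,0,0,0,0,0,0.2,0,0,0,0,0,0,0,0,0]}}

```text
t: 26.65
eef_pos: [0.6036, -0.0591, 0.2394]
tcp_rot: [[0.993, 0.116, 0.001], [0.116, -0.993, -0.001], [0.001, 0.001, -1.0]]
ft_force: [-1.5, 0.4, 2.6]
gripper_width: 0.0134
gripper_force: 30.0
```

Request:
{"name": "servo_tool", "arguments": {"plan": [0,0,0.2,0,0,0,0,0,0.1,0,0,0,0,0,0,0,0,0]}}

```text
t: 26.95
eef_pos: [0.6036, -0.0591, 0.2366]
tcp_rot: [[0.993, 0.116, 0.001], [0.116, -0.993, -0.001], [0.001, 0.001, -1.0]]
ft_force: [-3.3, 0.3, 6.3]
gripper_width: 0.0135
gripper_force: 30.0
```

Request:
{"name": "servo_tool", "arguments": {"plan": [0,0,0.15,0,0,0,0,0,0,0,0,0]}}

```text
t: 27.15
eef_pos: [0.6037, -0.0591, 0.2366]
tcp_rot: [[0.993, 0.116, 0.001], [0.116, -0.993, -0.001], [0.001, 0.001, -1.0]]
ft_force: [-7.4, 1.7, 16.6]
gripper_width: 0.014
gripper_force: 30.0
```

Request:
{"name": "servo_tool", "arguments": {"plan": [0,0,-0.2,0,0,0,0,0,0,0,0,0]}}

```text
t: 27.35
eef_pos: [0.6034, -0.059, 0.2366]
tcp_rot: [[0.993, 0.116, 0.001], [0.116, -0.993, -0.001], [0.001, 0.001, -1.0]]
ft_force: [-1.7, 0.5, 5.2]
gripper_width: 0.014
gripper_force: 30.0
```

Request:
{"name": "servo_tool", "arguments": {"plan": [0,0,0,0,0,0,0,0,0,0,0,0,0,0,0,0,0,0], "fingers": -0.2}}

```text
t: 27.65
eef_pos: [0.6032, -0.059, 0.2359]
tcp_rot: [[0.993, 0.116, 0.0], [0.116, -0.993, -0.0], [0.0, 0.0, -1.0]]
ft_force: [0.1, 0.4, -0.3]
gripper_width: 0.0295
gripper_force: 0.0
```

Request:
{"name": "servo_tool", "arguments": {"plan": [0,0,-1,0,0,0,0,0,-3,0,0,0,0,0,-3,0,0,0,0,0,-3,0,0,0,0,0,0,0,0,0]}}

```text
t: 28.15
eef_pos: [0.6051, -0.0594, 0.3429]
tcp_rot: [[0.993, 0.116, 0.01], [0.116, -0.993, -0.003], [0.01, 0.004, -1.0]]
ft_force: [0.0, -0.6, 0.3]
gripper_width: 0.0349
gripper_force: 0.0
```

```bash
python3 - <<'E'
from h import *
from bench import optics
i=optics.camera_info('top'); im=cv2.imread('pics/top0.png')
v=cv2.resize(im[225:280,205:260].max(2),None,fx=4,fy=4,interpolation=cv2.INTER_CUBIC)
m=(v<70).astype(np.uint8); n,l,st,ce=cv2.connectedComponentsWithStats(m); k=1+st[1:,4].argmax()
c=ce[k]/4+[205-.375,225-.375]; print(c,st[k]/4.,unproj(i,c,.08),unproj(i,c,.075))
# dock frame position
p=unproj(i,c,.078); d=p[:2]-[.5308,.0087]; a=.111; print('dock frame',d@[np.cos(a),np.sin(a)],d@[-np.sin(a),np.cos(a)])
go(p[0],p[1],.15,.111)
E
python3 top.py top4 .05
```

```text
[230.49729799 252.89384972] [ 17.25  19.5   18.    17.75 971.5 ] [0.52107905 0.09507695 0.08      ] [0.52161208 0.09573714 0.075     ]
dock frame 0.00014819399912159616 0.08716101516537103
t 28.15 cm [ -6.56 -16.35   2.81] rot [ 0.004 -0.01   0.005] alt [ 0.   -3.14] q6 1.23 F [ 0.  -0.6  0.3] w 0.0349
0.05
cen [0.4063 0.3936] rect [0.4063 0.3936] yaw 0.012 mm [34.2  4. ] px [ 85.  315.5]
cen [0.4454 0.3921] rect [0.4454 0.3921] yaw 0.012 mm [32.4  4. ] px [ 86. 296.]
cen [0.4828 0.3905] rect [0.4828 0.3905] yaw 0.012 mm [30.6  4.1] px [ 87.  277.5]
cen [0.5655 0.3874] rect [0.5655 0.3875] yaw 0.012 mm [33.1  4.1] px [ 89. 237.]
```

```bash
python3 -c "
import cv2
im=cv2.imread('pics/top4.png'); a=cv2.resize(im[170:330,190:360],None,fx=3.5,fy=3.5,interpolation=cv2.INTER_CUBIC); cv2.imwrite('pics/c4.png',a)"
```

```text
(no output)
```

View pics/c4.png

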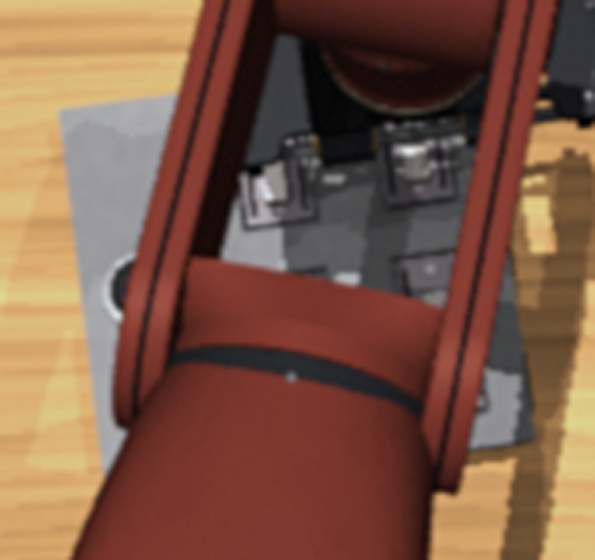

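The arm hides most of the dock in the top view, so I move to the switch and verify seating with the scene camera.

Request:
{"name": "servo_tool", "arguments": {"plan": [-1.3,-3.3,0,0,0,0,-1.6,-4,0,0,0,0,-1.6,-4,0,0,0,0,-1.7,-4,0.5,0,0,0,-0.36,-1.05,1,0,0,0], "fingers": 0.5}}

```text
t: 28.7
eef_pos: [0.5171, 0.0987, 0.3205]
tcp_rot: [[0.993, 0.118, -0.001], [0.118, -0.993, 0.001], [-0.001, -0.001, -1.0]]
ft_force: [-0.6, -0.4, 0.5]
gripper_width: 0.0631
gripper_force: 0.0
```

Request:
{"name": "servo_tool", "arguments": {"plan": [0,0,0,0,0,0,0,0,0,0,0,0]}}

```text
t: 28.9
eef_pos: [0.5194, 0.0953, 0.3206]
tcp_rot: [[0.993, 0.116, -0.001], [0.116, -0.993, -0.001], [-0.001, 0.001, -1.0]]
ft_force: [-0.4, -0.6, -0.4]
gripper_width: 0.0648
gripper_force: 0.0
```

```bash
python3 go.py .5212 .0953 .079 .113; python3 - <<'E'
from bench import optics
import cv2
im=optics.camera('scene')[:,:,::-1]; cv2.imwrite('pics/s1.png',cv2.resize(im[190:300,270:440],None,fx=4.5,fy=4.5,interpolation=cv2.INTER_CUBIC))
E
```

```text
t 28.9 cm [0.18 0.01 7.81] rot [0.001 0.001 0.003] alt [ 0.   -3.14] q6 1.49 F [-0.4 -0.6 -0.4] w 0.0648
```

View pics/s1.png

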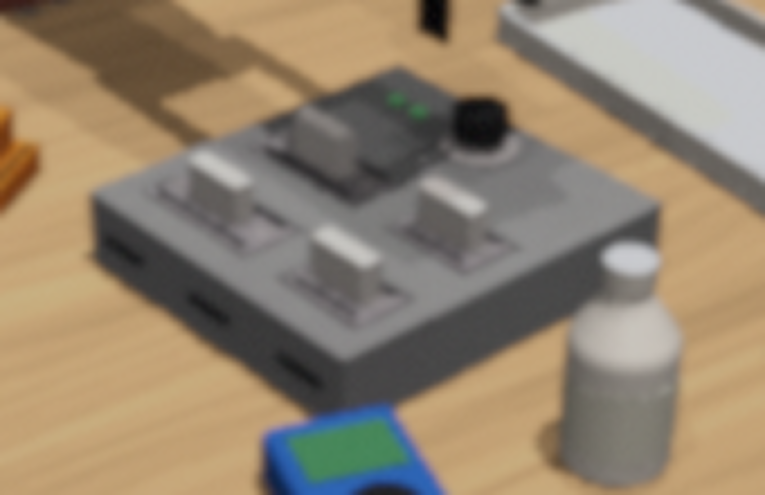

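All four sit flush in the scene crop, with the cap at about (480,125). Now I grip the switch.

Request:
{"name": "servo_tool", "arguments": {"plan": [0.18,0.01,2,0,0,0,0,0,3,0,0,0,0,0,2,0,0,0,0,0,0.8,0,0,0,0,0,0,0,0,0]}}

```text
t: 29.45
eef_pos: [0.5212, 0.0948, 0.2423]
tcp_rot: [[0.993, 0.114, -0.002], [0.114, -0.993, -0.001], [-0.002, 0.0, -1.0]]
ft_force: [0.0, 0.2, 0.2]
gripper_width: 0.0652
gripper_force: 0.0
```

Request:
{"name": "servo_tool", "arguments": {"plan": [0,0,0,0,0,0,0,0,0,0,0,0,0,0,0,0,0,0,0,0,0,0,0,0,0,0,0,0,0,0], "fingers": -1}}

```text
t: 29.95
eef_pos: [0.5212, 0.0972, 0.2441]
tcp_rot: [[0.993, 0.115, 0.002], [0.115, -0.993, 0.003], [0.002, -0.003, -1.0]]
ft_force: [-0.6, 5.7, 2.5]
gripper_width: 0.0354
gripper_force: 30.0
```

Request:
{"name": "servo_tool", "arguments": {"plan": [0,0,0,0,0,0,0,0,0,0,0,0]}}

```text
t: 30.15
eef_pos: [0.5212, 0.0972, 0.2441]
tcp_rot: [[0.993, 0.116, 0.002], [0.116, -0.993, 0.003], [0.002, -0.002, -1.0]]
ft_force: [-1.1, 8.0, 2.3]
gripper_width: 0.0349
gripper_force: 30.0
```

Request:
{"name": "servo_tool", "arguments": {"plan": [0,-0.2,0,0,0,0,0,0,-0.4,0,0,0,0,0,-0.4,0,0,0,0,0,-0.4,0,0,0,0,0,-0.4,0,0,0]}}

```text
t: 30.65
eef_pos: [0.5212, 0.0979, 0.2599]
tcp_rot: [[0.993, 0.115, 0.002], [0.115, -0.993, -0.0], [0.002, 0.0, -1.0]]
ft_force: [0.8, 0.4, 2.1]
gripper_width: 0.0352
gripper_force: 30.0
```

Request:
{"name": "servo_tool", "arguments": {"plan": [0,0,-0.4,0,0,0,0,0,-0.3,0,0,0,0,0,-0.2,0,0,0,0,0,0,0,0,0]}}

```text
t: 31.05
eef_pos: [0.521, 0.0979, 0.2682]
tcp_rot: [[0.993, 0.115, 0.002], [0.115, -0.993, -0.0], [0.002, 0.001, -1.0]]
ft_force: [4.1, 1.9, -1.6]
gripper_width: 0.0353
gripper_force: 30.0
```

Request:
{"name": "servo_tool", "arguments": {"plan": [0,0,-0.1,0,0,0,0,0,0,0,0,0]}}

```text
t: 31.25
eef_pos: [0.521, 0.0979, 0.2682]
tcp_rot: [[0.993, 0.115, 0.002], [0.115, -0.993, -0.0], [0.002, 0.0, -1.0]]
ft_force: [7.1, 1.2, -10.0]
gripper_width: 0.035
gripper_force: 30.0
```

Request:
{"name": "servo_tool", "arguments": {"plan": [0,0,0.1,0,0,0,0,0,0,0,0,0,0,0,0,0,0,0,0,0,0,0,0,0,0,0,0,0,0,0]}}

```text
t: 31.75
eef_pos: [0.5211, 0.0979, 0.2682]
tcp_rot: [[0.993, 0.115, 0.002], [0.115, -0.993, -0.0], [0.002, 0.001, -1.0]]
ft_force: [6.1, 0.8, -4.0]
gripper_width: 0.0351
gripper_force: 30.0
```

Request:
{"name": "servo_tool", "arguments": {"plan": [0,0,0,0,0,0,0,0,0,0,0,0,0,0,0,0,0,0,0,0,0,0,0,0,0,0,0,0,0,0], "fingers": 0.5}}

```text
t: 32.25
eef_pos: [0.5207, 0.0979, 0.2682]
tcp_rot: [[0.993, 0.116, -0.0], [0.116, -0.993, -0.001], [-0.0, 0.001, -1.0]]
ft_force: [-0.3, -0.6, -0.5]
gripper_width: 0.0628
gripper_force: 0.0
```

Request:
{"name": "servo_tool", "arguments": {"plan": [0,0,-3,0,0,0,0,0,-2,0,0,0,0,0,-2,0,0,0,0,0,0,0,0,0,0,0,0,0,0,0]}}

```text
t: 32.75
eef_pos: [0.5208, 0.0979, 0.3382]
tcp_rot: [[0.993, 0.116, 0.001], [0.116, -0.993, -0.0], [0.001, 0.001, -1.0]]
ft_force: [0.7, -0.1, -0.1]
gripper_width: 0.0653
gripper_force: 0.0
```

```bash
python3 - <<'E'
from bench import optics
import cv2
im=optics.camera('scene')[:,:,::-1]; cv2.imwrite('pics/s2.png',cv2.resize(im[190:300,270:440],None,fx=4.5,fy=4.5,interpolation=cv2.INTER_CUBIC))
E
```

```text
(no output)
```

View pics/s2.png

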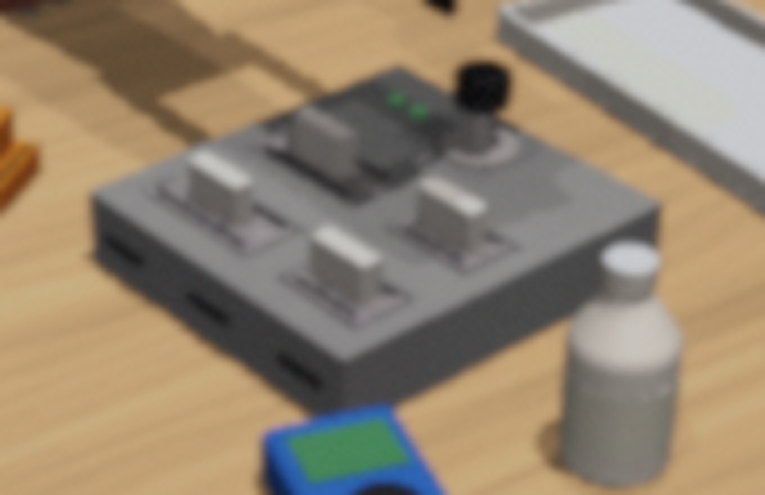

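The switch is out at its detent, with the cap at (484,88). I wait, then push it in with shut fingers.

Request:
{"name": "servo_tool", "arguments": {"plan": [0,0,0,0,0,0,0,0,0,0,0,0,0,0,0,0,0,0,0,0,0,0,0,0,0,0,0,0,0,0], "fingers": -1}}

```text
t: 33.3
eef_pos: [0.5208, 0.0979, 0.3381]
tcp_rot: [[0.993, 0.116, 0.0], [0.116, -0.993, -0.0], [0.0, 0.0, -1.0]]
ft_force: [0.6, 0.0, 0.2]
gripper_width: 0.0332
gripper_force: 0.0
```

Request:
{"name": "servo_tool", "arguments": {"plan": [0,0,0,0,0,0,0,0,0,0,0,0,0,0,0,0,0,0,0,0,0,0,0,0,0,0,0,0,0,0]}}

```text
t: 33.8
eef_pos: [0.5208, 0.0979, 0.3383]
tcp_rot: [[0.993, 0.116, 0.001], [0.116, -0.993, -0.0], [0.0, 0.001, -1.0]]
ft_force: [0.3, -0.7, -0.4]
gripper_width: 0.0013
gripper_force: 0.0
```

Request:
{"name": "servo_tool", "arguments": {"plan": [0,0,0,0,0,0,0,0,0,0,0,0,0,0,0,0,0,0,0,0,0,0,0,0,0,0,0,0,0,0]}}

```text
t: 34.3
eef_pos: [0.5208, 0.0979, 0.3383]
tcp_rot: [[0.993, 0.116, 0.0], [0.116, -0.993, -0.0], [0.0, 0.001, -1.0]]
ft_force: [-0.2, -0.3, -0.5]
gripper_width: 0.0004
gripper_force: 0.0
```

Request:
{"name": "servo_tool", "arguments": {"plan": [0,0,0,0,0,0,0,0,0,0,0,0,0,0,0,0,0,0,0,0,0,0,0,0,0,0,0,0,0,0]}}

```text
t: 34.8
eef_pos: [0.5208, 0.0979, 0.3383]
tcp_rot: [[0.993, 0.115, 0.0], [0.115, -0.993, -0.0], [0.0, 0.001, -1.0]]
ft_force: [0.6, 0.1, 0.8]
gripper_width: 0.0006
gripper_force: 0.0
```

Request:
{"name": "servo_tool", "arguments": {"plan": [0,0,0,0,0,0,0,0,0,0,0,0,0,0,0,0,0,0,0,0,0,0,0,0,0,0,0,0,0,0]}}

```text
t: 35.3
eef_pos: [0.5208, 0.0979, 0.3383]
tcp_rot: [[0.993, 0.116, 0.0], [0.116, -0.993, -0.0], [0.0, 0.001, -1.0]]
ft_force: [0.6, 0.8, -0.3]
gripper_width: 0.0002
gripper_force: 0.0
```

Request:
{"name": "servo_tool", "arguments": {"plan": [0,0,0,0,0,0,0,0,0,0,0,0,0,0,0,0,0,0,0,0,0,0,0,0,0,0,0,0,0,0]}}

```text
t: 35.8
eef_pos: [0.5208, 0.0979, 0.3383]
tcp_rot: [[0.993, 0.116, 0.0], [0.116, -0.993, -0.0], [0.0, 0.001, -1.0]]
ft_force: [0.5, -0.4, 0.6]
gripper_width: 0.0005
gripper_force: 0.0
```

Request:
{"name": "servo_tool", "arguments": {"plan": [0,0,0,0,0,0,0,0,0,0,0,0,0,0,0,0,0,0,0,0,0,0,0,0,0,0,0,0,0,0]}}

```text
t: 36.3
eef_pos: [0.5208, 0.0979, 0.3383]
tcp_rot: [[0.993, 0.116, 0.001], [0.116, -0.993, -0.0], [0.0, 0.0, -1.0]]
ft_force: [-0.1, 0.2, -0.2]
gripper_width: 0.0004
gripper_force: 0.0
```

Request:
{"name": "servo_tool", "arguments": {"plan": [0,0,2,0,0,0,0,0,2,0,0,0,0,0,0.8,0,0,0,0,0,0.4,0,0,0,0,0,0.4,0,0,0]}}

```text
t: 36.8
eef_pos: [0.5208, 0.0979, 0.2829]
tcp_rot: [[0.993, 0.116, -0.0], [0.116, -0.993, -0.001], [-0.0, 0.001, -1.0]]
ft_force: [-4.5, -0.6, 6.3]
gripper_width: 0.0002
gripper_force: 3.0
```

Request:
{"name": "servo_tool", "arguments": {"plan": [0,0,0.4,0,0,0,0,0,0.4,0,0,0,0,0,0.4,0,0,0,0,0,0.4,0,0,0,0,0,0.3,0,0,0]}}

```text
t: 37.3
eef_pos: [0.5209, 0.0979, 0.2631]
tcp_rot: [[0.993, 0.115, 0.001], [0.115, -0.993, -0.0], [0.001, 0.001, -1.0]]
ft_force: [0.2, -0.7, -0.1]
gripper_width: 0.0003
gripper_force: 0.0
```

Request:
{"name": "servo_tool", "arguments": {"plan": [0,0,0,0,0,0,0,0,0,0,0,0]}}

```text
t: 37.5
eef_pos: [0.5209, 0.0979, 0.2633]
tcp_rot: [[0.993, 0.116, 0.0], [0.116, -0.993, -0.0], [0.0, 0.0, -1.0]]
ft_force: [-0.3, 0.1, 0.4]
gripper_width: 0.0005
gripper_force: 0.0
```

Request:
{"name": "servo_tool", "arguments": {"plan": [0,0,0.2,0,0,0,0,0,0.1,0,0,0,0,0,0,0,0,0]}}

```text
t: 37.8
eef_pos: [0.5212, 0.0979, 0.2624]
tcp_rot: [[0.993, 0.116, 0.001], [0.116, -0.993, -0.001], [0.001, 0.001, -1.0]]
ft_force: [-6.9, -0.8, 14.8]
gripper_width: 0.0001
gripper_force: 7.4
```

Request:
{"name": "servo_tool", "arguments": {"plan": [0,0,-0.5,0,0,0,0,0,-3,0,0,0,0,0,-4,0,0,0,0,0,-2,0,0,0,0,0,0,0,0,0], "fingers": -0.2}}

```text
t: 38.3
eef_pos: [0.5221, 0.098, 0.3594]
tcp_rot: [[0.993, 0.116, 0.008], [0.116, -0.993, -0.0], [0.008, 0.001, -1.0]]
ft_force: [0.3, -0.9, 0.0]
gripper_width: 0.0309
gripper_force: 0.0
```

```bash
python3 - <<'E'
from bench import optics
from h import *
im=optics.camera('scene')[:,:,::-1]; a=cv2.resize(im[190:300,270:440],None,fx=2.5,fy=2.5,interpolation=cv2.INTER_CUBIC)
# tray from top0: inner floor fit via corners of white mask
t=cv2.imread('pics/top0.png'); i=optics.camera_info('top')
m=greymask(t[:,:,::-1].copy(),(125,270)); c=cv2.findContours(m.astype(np.uint8),0,1)[0][0]
r=cv2.minAreaRect(c); q=cv2.boxPoints(r)
P=np.array([unproj(i,p,.026)[:2] for p in q]); print(P.round(4).tolist(),P.mean(0).round(4),[np.linalg.norm(P[k]-P[k-1]).round(4) for k in range(4)])
b=cv2.resize(t[180:360,70:175],None,fx=2.5,fy=2.5,interpolation=cv2.INTER_CUBIC)
for x0,y0,A in((.4984,.3253,-.0388),):
  for z,l,w in((.026,.32,.15),(.026,.31,.14),(.005,.31,.14)):
    pr=proj(i,place(box(l,w,z,z)[:4],x0,y0,A)); cv2.polylines(b,[np.round((pr-[70,180])*2.5).astype(int)],True,(0,0,255),1)
H=max(a.shape[0],b.shape[0]); a=cv2.copyMakeBorder(a,0,H-a.shape[0],0,0,0); b=cv2.copyMakeBorder(b,0,H-b.shape[0],0,0,0)
cv2.imwrite('pics/s3.png',np.hstack([a,b]))
E
```

```text
[[0.3409, 0.4056], [0.6657, 0.3975], [0.6548, 0.2373], [0.3306, 0.25]] [0.498  0.3226] [np.float64(0.1559), np.float64(0.3249), np.float64(0.1605), np.float64(0.3245)]
```

View pics/s3.png

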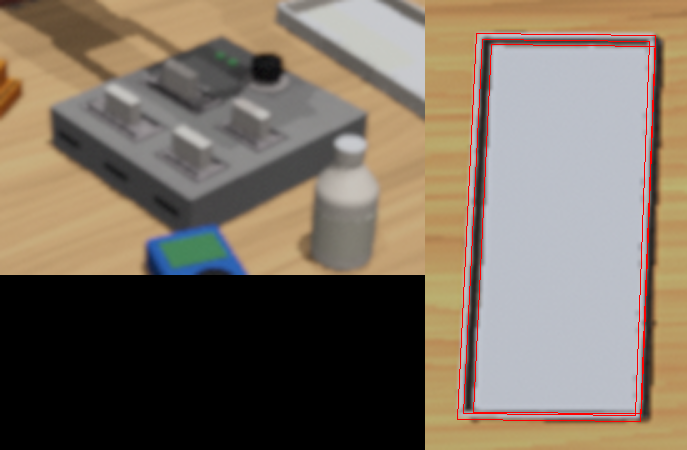

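The cap is back in, at (266,68) in the left half, and the tray fit in the right half is good. Now I unload, starting with long A.

```bash
python3 go.py .4848 .0098 .0725 .111
```

```text
t 38.35 cm [-4.7   8.33 12.08] rot [ 0.001 -0.004  0.005] alt [ 0.   -3.14] q6 1.49 F [-0.6 -1.1 -0.9] w 0.0325
```

Request:
{"name": "servo_tool", "arguments": {"plan": [-1.6,2.8,0,0,0,0,-1.6,2.8,0,0,0,0,-1.5,2.73,2,0,0,0,0,0,2.5,0,0,0,0,0,0,0,0,0], "fingers": -0.1}}

```text
t: 38.85
eef_pos: [0.4812, 0.0093, 0.3053]
tcp_rot: [[0.993, 0.114, -0.009], [0.114, -0.994, 0.001], [-0.009, -0.002, -1.0]]
ft_force: [0.3, 0.1, 0.2]
gripper_width: 0.039
gripper_force: 0.0
```

Request:
{"name": "servo_tool", "arguments": {"plan": [0,0,0,0,0,0]}}

```text
t: 38.95
eef_pos: [0.4832, 0.0099, 0.309]
tcp_rot: [[0.993, 0.115, -0.003], [0.115, -0.993, 0.0], [-0.003, -0.001, -1.0]]
ft_force: [0.2, 0.8, 0.2]
gripper_width: 0.0391
gripper_force: 0.0
```

```bash
python3 go.py .4848 .0098 .0725 .111
```

```text
t 38.95 cm [0.18 0.03 7.3 ] rot [-0.001  0.003  0.005] alt [ 0.   -3.14] q6 1.31 F [0.2 0.8 0.2] w 0.0391
```

Request:
{"name": "servo_tool", "arguments": {"plan": [0.08,0,2.5,0,0.002,0.004,0,0,2.5,0,0,0,0,0,1.7,0,0,0,0,0,0.5,0,0,0,0,0,0,0,0,0]}}

```text
t: 39.45
eef_pos: [0.4849, 0.0103, 0.2384]
tcp_rot: [[0.994, 0.112, 0.002], [0.112, -0.994, -0.0], [0.002, 0.0, -1.0]]
ft_force: [-0.6, 0.7, 0.1]
gripper_width: 0.0392
gripper_force: 0.0
```

Request:
{"name": "servo_tool", "arguments": {"plan": [0,0,0,0,0,0,0,0,0,0,0,0,0,0,0,0,0,0,0,0,0,0,0,0,0,0,0,0,0,0], "fingers": -1}}

```text
t: 39.95
eef_pos: [0.485, 0.0098, 0.2389]
tcp_rot: [[0.994, 0.111, 0.004], [0.111, -0.994, -0.0], [0.004, 0.001, -1.0]]
ft_force: [0.1, 0.4, 2.6]
gripper_width: 0.014
gripper_force: 30.0
```

Request:
{"name": "servo_tool", "arguments": {"plan": [0,0,0,0,0,0,0,0,-0.5,0,0,0,0,0,-1,0,0,0,0,0,-2,0,0,0,0,0,-3,0,0,0]}}

```text
t: 40.45
eef_pos: [0.4832, 0.0099, 0.3023]
tcp_rot: [[0.994, 0.112, -0.003], [0.112, -0.994, 0.0], [-0.003, -0.001, -1.0]]
ft_force: [0.2, -0.4, -2.8]
gripper_width: 0.0139
gripper_force: 30.0
```

Request:
{"name": "servo_tool", "arguments": {"plan": [0,0,-4,0,0,0,0,0,-1,0,0,0,0,0,0,0,0,0]}}

```text
t: 40.75
eef_pos: [0.4848, 0.0097, 0.3553]
tcp_rot: [[0.994, 0.112, 0.006], [0.112, -0.994, -0.001], [0.006, 0.002, -1.0]]
ft_force: [-0.1, 1.0, -2.1]
gripper_width: 0.0139
gripper_force: 30.0
```

```bash
python3 go.py .3885 .3276 .15 1.534
```

```text
t 40.75 cm [ -6.05 -32.67   4.09] rot [ 0.005 -0.004 -1.422] alt [-1.42  1.72] q6 1.32 F [-0.1  1.  -2.1] w 0.0139
```

Request:
{"name": "servo_tool", "arguments": {"plan": [-0.6,-3.4,0,0,0,0,-0.75,-4.1,0,0,0,0,-0.75,-4.1,0,0,0,0,-0.75,-4.1,0,0,0,0,-0.8,-4.2,0,0,0,0]}}

```text
t: 41.25
eef_pos: [0.4243, 0.2045, 0.3506]
tcp_rot: [[0.994, 0.111, -0.002], [0.111, -0.994, -0.002], [-0.002, 0.001, -1.0]]
ft_force: [0.5, -0.3, -0.9]
gripper_width: 0.0137
gripper_force: 30.0
```

Request:
{"name": "servo_tool", "arguments": {"plan": [-0.8,-4.2,0,0,0,0,-0.8,-4.2,0,0,0,0,-0.8,-4.37,0,0,0,0,0,0,0,0,0,-0.142,0,0,0,0,0,-0.142]}}

```text
t: 41.75
eef_pos: [0.3861, 0.3287, 0.35]
tcp_rot: [[0.919, 0.394, -0.002], [0.394, -0.919, -0.003], [-0.003, 0.002, -1.0]]
ft_force: [-1.1, -0.6, -2.2]
gripper_width: 0.0142
gripper_force: 30.0
```

Request:
{"name": "servo_tool", "arguments": {"plan": [0,0,0,0,0,-0.142,0,0,0,0,0,-0.142,0,0,0,0,0,-0.142,0,0,0,0,0,-0.142,0,0,0,0,0,-0.142]}}

```text
t: 42.25
eef_pos: [0.387, 0.3272, 0.3501]
tcp_rot: [[0.443, 0.896, -0.002], [0.896, -0.443, -0.003], [-0.003, -0.0, -1.0]]
ft_force: [-0.2, 1.2, -1.5]
gripper_width: 0.0139
gripper_force: 30.0
```

Request:
{"name": "servo_tool", "arguments": {"plan": [0,0,0,0,0,-0.142,0,0,0,0,0,-0.142,0,0,0,0,0,-0.142,0,0,0,0,0,0,0,0,0,0,0,0]}}

```text
t: 42.75
eef_pos: [0.3873, 0.3274, 0.3512]
tcp_rot: [[0.043, 0.999, -0.0], [0.999, -0.043, -0.002], [-0.002, -0.0, -1.0]]
ft_force: [-0.4, -0.4, -1.7]
gripper_width: 0.0135
gripper_force: 30.0
```

```bash
python3 go.py .3885 .3276 .054 1.534
```

```text
t 42.75 cm [ 0.05  0.12 13.37] rot [-0.     0.002 -0.006] alt [-0.01  3.14] q6 0.59 F [-0.4 -0.4 -1.7] w 0.0135
```

Request:
{"name": "servo_tool", "arguments": {"plan": [0.05,0.12,4,0,0,0,0,0,4,0,0,0,0,0,3.5,0,0,0,0,0,1.5,0,0,0,0,0,0,0,0,0]}}

```text
t: 43.25
eef_pos: [0.3876, 0.327, 0.2193]
tcp_rot: [[0.042, 0.999, -0.004], [0.999, -0.042, -0.004], [-0.004, -0.004, -1.0]]
ft_force: [-0.6, 0.7, -1.2]
gripper_width: 0.0138
gripper_force: 30.0
```

Request:
{"name": "servo_tool", "arguments": {"plan": [0,0,0.2,0,0,0,0,0,0.15,0,0,0,0,0,0,0,0,0,0,0,0,0,0,0]}}

```text
t: 43.65
eef_pos: [0.3898, 0.3284, 0.2206]
tcp_rot: [[0.039, 0.999, 0.004], [0.999, -0.039, 0.001], [0.001, 0.004, -1.0]]
ft_force: [0.7, -0.2, -1.7]
gripper_width: 0.0139
gripper_force: 30.0
```

Request:
{"name": "servo_tool", "arguments": {"plan": [0,0,0.2,0,0,0,0,0,0.15,0,0,0,0,0,0,0,0,0,0,0,0,0,0,0]}}

```text
t: 44.05
eef_pos: [0.3896, 0.3283, 0.2165]
tcp_rot: [[0.039, 0.999, 0.003], [0.999, -0.039, 0.0], [0.0, 0.003, -1.0]]
ft_force: [0.6, 0.5, 2.1]
gripper_width: 0.0138
gripper_force: 30.0
```

Contact with the tray floor. I release and return for long B.

Request:
{"name": "servo_tool", "arguments": {"plan": [0,0,0,0,0,0,0,0,0,0,0,0,0,0,0,0,0,0], "fingers": -0.2}}

```text
t: 44.35
eef_pos: [0.3893, 0.3281, 0.2159]
tcp_rot: [[0.039, 0.999, 0.002], [0.999, -0.039, -0.0], [-0.0, 0.002, -1.0]]
ft_force: [-0.5, -0.1, -0.7]
gripper_width: 0.0296
gripper_force: 0.0
```

Request:
{"name": "servo_tool", "arguments": {"plan": [0,0,-1,0,0,0,0,0,-3,0,0,0,0,0,-4,0,0,0,0,0,-4,0,0,0,0,0,-1,0,0,0]}}

```text
t: 44.85
eef_pos: [0.3903, 0.329, 0.3521]
tcp_rot: [[0.039, 0.999, 0.01], [0.999, -0.039, 0.005], [0.005, 0.01, -1.0]]
ft_force: [0.6, 0.4, 1.3]
gripper_width: 0.0347
gripper_force: 0.0
```

```bash
python3 go.py .4953 -.0712 .075 .111;python3 top.py top5 .055 .078
```

```text
t 44.85 cm [-39.64  11.93  11.28] rot [ 0.005 -0.011  1.421] alt [ 1.42 -1.72] q6 0.59 F [0.6 0.4 1.3] w 0.0347
0.055
cen [ 0.4977 -0.0725] rect [ 0.4971 -0.0728] yaw 0.112 mm [43.6 13.2] px [315.2 263.2]
cen [0.5975 0.0239] rect [0.5974 0.0241] yaw 0.11 mm [43.2 13.3] px [266.5 215.9]
cen [ 0.6078 -0.0603] rect [ 0.6079 -0.0603] yaw 0.111 mm [43.9 13. ] px [307.6 209.7]
0.078
cen [ 0.4958 -0.0723] rect [ 0.4952 -0.0726] yaw 0.112 mm [42.8 12.9] px [315.2 263.2]
cen [0.5936 0.0223] rect [0.5935 0.0225] yaw 0.11 mm [42.4 13.1] px [266.5 215.9]
cen [ 0.6038 -0.0603] rect [ 0.6039 -0.0604] yaw 0.111 mm [43.1 12.8] px [307.6 209.7]
```

Request:
{"name": "servo_tool", "arguments": {"plan": [-3.6,1.1,0,0,0,0,-4.3,1.3,0,0,0,0,-4.3,1.3,0,0,0,0,-4.3,1.3,0,0,0,0,-4.3,1.3,0,0,0,0], "fingers": -0.1}}

```text
t: 45.4
eef_pos: [0.4434, 0.1162, 0.3451]
tcp_rot: [[0.038, 0.999, 0.001], [0.999, -0.038, -0.0], [-0.0, 0.001, -1.0]]
ft_force: [1.5, 0.1, -0.4]
gripper_width: 0.0395
gripper_force: 0.0
```

Request:
{"name": "servo_tool", "arguments": {"plan": [-4.3,1.3,0,0,0,0,-4.3,1.3,0,0,0,0,-4.3,1.3,0,0,0,0,-4.3,1.3,0,0,0,0,-1.64,0.43,0,0,0,0.142]}}

```text
t: 45.9
eef_pos: [0.4929, -0.0759, 0.3453]
tcp_rot: [[0.184, 0.983, 0.001], [0.983, -0.184, -0.001], [-0.001, 0.001, -1.0]]
ft_force: [0.6, 0.8, 0.3]
gripper_width: 0.039
gripper_force: 0.0
```

Request:
{"name": "servo_tool", "arguments": {"plan": [0,0,0,0,0,0.142,0,0,0,0,0,0.142,0,0,0,0,0,0.142,0,0,0,0,0,0.142,0,0,0,0,0,0.142]}}

```text
t: 46.4
eef_pos: [0.4923, -0.0725, 0.3449]
tcp_rot: [[0.781, 0.624, 0.0], [0.624, -0.781, 0.001], [0.0, -0.0, -1.0]]
ft_force: [0.4, -0.3, -0.1]
gripper_width: 0.0391
gripper_force: 0.0
```

Request:
{"name": "servo_tool", "arguments": {"plan": [0,0,0,0,0,0.142,0,0,0,0,0,0.142,0,0,0,0,0,0.142,0,0,0,0,0,0.142,0,0,0,0,0,0]}}

```text
t: 46.9
eef_pos: [0.4923, -0.0724, 0.3451]
tcp_rot: [[0.994, 0.11, 0.0], [0.11, -0.994, 0.0], [0.0, -0.0, -1.0]]
ft_force: [0.6, 0.3, -0.1]
gripper_width: 0.039
gripper_force: 0.0
```

Request:
{"name": "servo_tool", "arguments": {"plan": [0,0,4,0,0,0,0,0,0,0,0,0]}}

```text
t: 47.1
eef_pos: [0.4905, -0.0719, 0.3013]
tcp_rot: [[0.993, 0.115, -0.007], [0.115, -0.993, 0.003], [-0.006, -0.003, -1.0]]
ft_force: [-1.2, 0.5, -0.6]
gripper_width: 0.0391
gripper_force: 0.0
```

```bash
python3 go.py .4953 -.0714 .075 .111
```

```text
t 47.1 cm [0.52 0.03 6.28] rot [-0.003  0.006  0.004] alt [ 0.   -3.14] q6 1.15 F [-1.2  0.5 -0.6] w 0.0391
```

Request:
{"name": "servo_tool", "arguments": {"plan": [0.3,-0.1,2.5,0,0,0,0,0,2.5,0,0,0,0,0,1.2,0,0,0,0,0,0.4,0,0,0,0,0,0,0,0,0]}}

```text
t: 47.6
eef_pos: [0.496, -0.0713, 0.2406]
tcp_rot: [[0.994, 0.112, 0.002], [0.112, -0.994, -0.0], [0.002, 0.0, -1.0]]
ft_force: [0.2, 0.1, 1.0]
gripper_width: 0.0391
gripper_force: 0.0
```

Request:
{"name": "servo_tool", "arguments": {"plan": [0,0,0,0,0,0,0,0,0,0,0,0,0,0,0,0,0,0,0,0,0,0,0,0,0,0,0,0,0,0], "fingers": -1}}

```text
t: 48.1
eef_pos: [0.4961, -0.0713, 0.2409]
tcp_rot: [[0.994, 0.112, 0.003], [0.112, -0.994, -0.0], [0.003, 0.001, -1.0]]
ft_force: [-0.1, 0.0, 3.2]
gripper_width: 0.0137
gripper_force: 30.0
```

Request:
{"name": "servo_tool", "arguments": {"plan": [0,0,0,0,0,0,0,0,-0.5,0,0,0,0,0,-1,0,0,0,0,0,-2,0,0,0,0,0,-3,0,0,0]}}

```text
t: 48.6
eef_pos: [0.4947, -0.0709, 0.3045]
tcp_rot: [[0.994, 0.112, -0.002], [0.112, -0.994, 0.001], [-0.002, -0.001, -1.0]]
ft_force: [0.7, 0.6, -3.8]
gripper_width: 0.0136
gripper_force: 30.0
```

Request:
{"name": "servo_tool", "arguments": {"plan": [0,0,-4,0,0,0,0,0,-1,0,0,0,0,0,0,0,0,0]}}

```text
t: 48.9
eef_pos: [0.4963, -0.0714, 0.3576]
tcp_rot: [[0.994, 0.112, 0.007], [0.112, -0.994, -0.002], [0.007, 0.002, -1.0]]
ft_force: [0.8, -0.2, -3.7]
gripper_width: 0.0138
gripper_force: 30.0
```

```bash
python3 go.py .4614 .3249 .18 1.534
```

```text
t 48.9 cm [  0.95 -39.78   1.32] rot [ 0.007 -0.004 -1.422] alt [-1.42  1.72] q6 1.16 F [ 0.8 -0.2 -3.7] w 0.0138
```

Request:
{"name": "servo_tool", "arguments": {"plan": [0.1,-3.4,0,0,0,0,0.1,-4.3,0,0,0,0,0.1,-4.4,0,0,0,0,0.1,-4.4,0,0,0,0,0.1,-4.4,0,0,0,0]}}

```text
t: 49.4
eef_pos: [0.476, 0.1385, 0.3526]
tcp_rot: [[0.994, 0.111, -0.001], [0.111, -0.994, -0.001], [-0.001, 0.001, -1.0]]
ft_force: [1.0, -0.4, -2.8]
gripper_width: 0.0139
gripper_force: 30.0
```

Request:
{"name": "servo_tool", "arguments": {"plan": [0.1,-4.4,0,0,0,0,0.1,-4.4,0,0,0,0,0.1,-4.4,0,0,0,0,0.1,-4.4,0,0,0,0,0.05,-1.28,0,0,0,-0.142]}}

```text
t: 49.9
eef_pos: [0.459, 0.3284, 0.3523]
tcp_rot: [[0.967, 0.255, -0.001], [0.255, -0.967, -0.001], [-0.001, 0.0, -1.0]]
ft_force: [1.1, -0.8, -2.6]
gripper_width: 0.0137
gripper_force: 30.0
```

Request:
{"name": "servo_tool", "arguments": {"plan": [0,0,0,0,0,-0.142,0,0,0,0,0,-0.142,0,0,0,0,0,-0.142,0,0,0,0,0,-0.142,0,0,0,0,0,-0.142]}}

```text
t: 50.4
eef_pos: [0.4599, 0.3248, 0.352]
tcp_rot: [[0.565, 0.825, -0.002], [0.825, -0.565, -0.002], [-0.003, -0.0, -1.0]]
ft_force: [-0.3, 0.2, -2.4]
gripper_width: 0.0136
gripper_force: 30.0
```

Request:
{"name": "servo_tool", "arguments": {"plan": [0,0,0,0,0,-0.142,0,0,0,0,0,-0.142,0,0,0,0,0,-0.142,0,0,0,0,0,-0.142,0,0,0,0,0,0]}}

```text
t: 50.9
eef_pos: [0.46, 0.3247, 0.3523]
tcp_rot: [[0.038, 0.999, -0.002], [0.999, -0.038, -0.002], [-0.002, -0.001, -1.0]]
ft_force: [0.2, 0.5, -3.5]
gripper_width: 0.0138
gripper_force: 30.0
```

Request:
{"name": "servo_tool", "arguments": {"plan": [0,0,0,0,0,0,0,0,0,0,0,0]}}

```text
t: 51.1
eef_pos: [0.4605, 0.325, 0.3541]
tcp_rot: [[0.042, 0.999, 0.001], [0.999, -0.042, -0.001], [-0.001, 0.001, -1.0]]
ft_force: [0.6, 0.4, -2.8]
gripper_width: 0.0137
gripper_force: 30.0
```

```bash
python3 go.py .4614 .3249 .0544 1.534
```

```text
t 51.1 cm [1.000e-02 8.000e-02 1.362e+01] rot [ 0.001  0.001 -0.005] alt [-0.    3.14] q6 0.52 F [ 0.6  0.4 -2.8] w 0.0137
```

Request:
{"name": "servo_tool", "arguments": {"plan": [0,0.05,4,0,0,0,0,0,4,0,0,0,0,0,3.5,0,0,0,0,0,1.7,0,0,0,0,0,0,0,0,0]}}

```text
t: 51.6
eef_pos: [0.4605, 0.3245, 0.2204]
tcp_rot: [[0.041, 0.999, -0.002], [0.999, -0.041, -0.002], [-0.003, -0.002, -1.0]]
ft_force: [-0.6, -0.0, -2.4]
gripper_width: 0.0136
gripper_force: 30.0
```

Request:
{"name": "servo_tool", "arguments": {"plan": [0,0,0.15,0,0,0,0,0,0.15,0,0,0,0,0,0,0,0,0,0,0,0,0,0,0]}}

```text
t: 52.0
eef_pos: [0.4618, 0.3253, 0.2211]
tcp_rot: [[0.039, 0.999, 0.004], [0.999, -0.039, 0.0], [0.001, 0.004, -1.0]]
ft_force: [0.4, -0.8, -3.4]
gripper_width: 0.0139
gripper_force: 30.0
```

Request:
{"name": "servo_tool", "arguments": {"plan": [0,0,0.1,0,0,0,0,0,0,0,0,0]}}

```text
t: 52.2
eef_pos: [0.4615, 0.3251, 0.2194]
tcp_rot: [[0.039, 0.999, 0.003], [0.999, -0.039, -0.0], [0.0, 0.003, -1.0]]
ft_force: [-0.1, 0.2, -2.8]
gripper_width: 0.0134
gripper_force: 30.0
```

Request:
{"name": "servo_tool", "arguments": {"plan": [0,0,0.15,0,0,0,0,0,0,0,0,0,0,0,0,0,0,0]}}

```text
t: 52.5
eef_pos: [0.4616, 0.3251, 0.2177]
tcp_rot: [[0.039, 0.999, 0.003], [0.999, -0.039, -0.0], [-0.0, 0.003, -1.0]]
ft_force: [0.1, -0.7, -3.0]
gripper_width: 0.0133
gripper_force: 30.0
```

Request:
{"name": "servo_tool", "arguments": {"plan": [0,0,0,0,0,0,0,0,0,0,0,0,0,0,0,0,0,0], "fingers": -0.2}}

```text
t: 52.8
eef_pos: [0.4617, 0.3252, 0.218]
tcp_rot: [[0.039, 0.999, 0.003], [0.999, -0.039, 0.0], [0.0, 0.003, -1.0]]
ft_force: [0.3, 0.7, -0.4]
gripper_width: 0.0293
gripper_force: 0.0
```

Request:
{"name": "servo_tool", "arguments": {"plan": [0,0,-1,0,0,0,0,0,-3,0,0,0,0,0,-4,0,0,0,0,0,-4,0,0,0,0,0,-1,0,0,0]}}

```text
t: 53.3
eef_pos: [0.4626, 0.3259, 0.3544]
tcp_rot: [[0.039, 0.999, 0.011], [0.999, -0.039, 0.004], [0.005, 0.011, -1.0]]
ft_force: [0.1, -0.3, 1.0]
gripper_width: 0.0349
gripper_force: 0.0
```

Request:
{"name": "servo_tool", "arguments": {"plan": [0,0,0,0,0,0,0,0,0,0,0,0]}}

```text
t: 53.5
eef_pos: [0.4608, 0.3249, 0.3469]
tcp_rot: [[0.039, 0.999, 0.002], [0.999, -0.039, -0.001], [-0.001, 0.002, -1.0]]
ft_force: [0.4, -0.4, -0.6]
gripper_width: 0.0348
gripper_force: 0.0
```

```bash
python3 top.py top6 .055 .078; python3 go.py .5937 .0226 .15 .111
```

```text
0.055
cen [0.3587 0.351 ] rect [0.3605 0.3521] yaw 1.542 mm [34.2 19.7] px [105.1 338.9]
cen [0.4601 0.2511] rect [0.4582 0.2524] yaw -0.001 mm [42.3 10.1] px [155.2 286.5]
cen [0.5975 0.0241] rect [0.5974 0.0242] yaw 0.102 mm [43.1 13.4] px [266.4 215.8]
cen [ 0.6082 -0.0601] rect [ 0.6079 -0.0604] yaw 0.135 mm [43.9 13.4] px [307.5 209.5]
0.078
cen [0.3594 0.3432] rect [0.3611 0.3442] yaw 1.542 mm [33.6 19.4] px [105.1 338.9]
cen [0.4589 0.2452] rect [0.457  0.2465] yaw -0.001 mm [41.5  9.9] px [155.2 286.5]
cen [0.5937 0.0224] rect [0.5935 0.0226] yaw 0.102 mm [42.3 13.2] px [266.4 215.8]
cen [ 0.6042 -0.0601] rect [ 0.6039 -0.0604] yaw 0.135 mm [43.1 13.2] px [307.5 209.5]
t 53.55 cm [-29.67  14.48   3.29] rot [1.000e-03 1.000e-03 1.421e+00] alt [ 1.42 -1.72] q6 0.51 F [ 0.3 -0.8 -0.3] w 0.0351
```

Request:
{"name": "servo_tool", "arguments": {"plan": [-3.3,1.6,0,0,0,0,-3.8,1.85,0,0,0,0,-3.8,1.85,0,0,0,0,-3.8,1.85,0,0,0,0,-3.8,1.85,0,0,0,0], "fingers": -0.1}}

```text
t: 54.05
eef_pos: [0.5437, 0.1352, 0.3455]
tcp_rot: [[0.039, 0.999, -0.002], [0.999, -0.039, -0.001], [-0.001, -0.002, -1.0]]
ft_force: [0.1, -0.2, 0.3]
gripper_width: 0.0392
gripper_force: 0.0
```

Request:
{"name": "servo_tool", "arguments": {"plan": [-3.8,1.85,0,0,0,0,-3.8,1.85,0,0,0,0,-3.57,1.78,0,0,0,0.142,0,0,0,0,0,0.142,0,0,0,0,0,0.142]}}

```text
t: 54.55
eef_pos: [0.5941, 0.0213, 0.3452]
tcp_rot: [[0.456, 0.89, -0.002], [0.89, -0.456, 0.0], [-0.001, -0.002, -1.0]]
ft_force: [-0.5, 0.3, -1.0]
gripper_width: 0.0391
gripper_force: 0.0
```

Request:
{"name": "servo_tool", "arguments": {"plan": [0,0,0,0,0,0.142,0,0,0,0,0,0.142,0,0,0,0,0,0.142,0,0,0,0,0,0.142,0,0,0,0,0,0.142]}}

```text
t: 55.05
eef_pos: [0.5936, 0.023, 0.3453]
tcp_rot: [[0.925, 0.38, -0.002], [0.38, -0.925, 0.0], [-0.002, -0.001, -1.0]]
ft_force: [0.3, 0.2, 0.0]
gripper_width: 0.0393
gripper_force: 0.0
```

Request:
{"name": "servo_tool", "arguments": {"plan": [0,0,2,0,0,0.142,0,0,1.3,0,0,0.143,0,0,0,0,0,0,0,0,0,0,0,0]}}

```text
t: 55.45
eef_pos: [0.5939, 0.023, 0.3134]
tcp_rot: [[0.993, 0.114, -0.001], [0.114, -0.993, 0.0], [-0.001, -0.0, -1.0]]
ft_force: [0.2, 0.6, -0.1]
gripper_width: 0.0389
gripper_force: 0.0
```

```bash
python3 go.py .5937 .0226 .076 .111
```

```text
t 55.45 cm [-0.02  0.04  7.39] rot [-0.     0.001  0.004] alt [ 0.   -3.14] q6 1.36 F [ 0.2  0.6 -0.1] w 0.0389
```

Request:
{"name": "servo_tool", "arguments": {"plan": [0,0.04,2.5,0,0,0.003,0,0,2.5,0,0,0,0,0,1.8,0,0,0,0,0,0.5,0,0,0,0,0,0,0,0,0]}}

```text
t: 55.95
eef_pos: [0.5946, 0.0226, 0.2418]
tcp_rot: [[0.994, 0.109, 0.001], [0.109, -0.994, -0.0], [0.001, 0.0, -1.0]]
ft_force: [0.0, 0.8, -0.2]
gripper_width: 0.0392
gripper_force: 0.0
```

Request:
{"name": "servo_tool", "arguments": {"plan": [0,0,0,0,0,0,0,0,0,0,0,0,0,0,0,0,0,0,0,0,0,0,0,0,0,0,0,0,0,0], "fingers": -1}}

```text
t: 56.45
eef_pos: [0.5949, 0.0226, 0.2428]
tcp_rot: [[0.994, 0.108, 0.004], [0.108, -0.994, -0.0], [0.004, 0.001, -1.0]]
ft_force: [-0.5, 0.6, 1.7]
gripper_width: 0.0138
gripper_force: 30.0
```

Request:
{"name": "servo_tool", "arguments": {"plan": [0,0,0,0,0,0,0,0,-0.5,0,0,0,0,0,-1,0,0,0,0,0,-2,0,0,0,0,0,-3,0,0,0]}}

```text
t: 56.95
eef_pos: [0.5934, 0.0227, 0.3058]
tcp_rot: [[0.994, 0.108, -0.003], [0.108, -0.994, 0.0], [-0.003, -0.0, -1.0]]
ft_force: [0.5, 1.1, -2.0]
gripper_width: 0.0135
gripper_force: 30.0
```

Request:
{"name": "servo_tool", "arguments": {"plan": [0,0,-4,0,0,0,0,0,-1,0,0,0,0,0,0,0,0,0]}}

```text
t: 57.25
eef_pos: [0.595, 0.0226, 0.3596]
tcp_rot: [[0.994, 0.108, 0.007], [0.108, -0.994, -0.001], [0.007, 0.002, -1.0]]
ft_force: [0.4, -0.5, -2.9]
gripper_width: 0.0138
gripper_force: 30.0
```

```bash
python3 go.py .5354 .3221 .18 1.534
```

```text
t 57.25 cm [ -2.71 -30.42   1.55] rot [ 0.006 -0.005 -1.426] alt [-1.43  1.72] q6 1.37 F [ 0.4 -0.5 -2.9] w 0.0138
```

Request:
{"name": "servo_tool", "arguments": {"plan": [-0.3,-3.4,0,0,0,0,-0.4,-4.3,0,0,0,0,-0.4,-4.4,0,0,0,0,-0.4,-4.4,0,0,0,0,-0.4,-4.4,0,0,0,0]}}

```text
t: 57.75
eef_pos: [0.5516, 0.2296, 0.3539]
tcp_rot: [[0.994, 0.107, -0.002], [0.107, -0.994, -0.001], [-0.002, 0.001, -1.0]]
ft_force: [0.5, -0.3, -2.6]
gripper_width: 0.0137
gripper_force: 30.0
```

Request:
{"name": "servo_tool", "arguments": {"plan": [-0.4,-4.4,0,0,0,0,-0.4,-4.4,0,0,0,0,0,-0.72,0,0,0,-0.142,0,0,0,0,0,-0.142,0,0,0,0,0,-0.142]}}

```text
t: 58.25
eef_pos: [0.5336, 0.3226, 0.3534]
tcp_rot: [[0.857, 0.515, -0.002], [0.515, -0.857, -0.002], [-0.003, 0.001, -1.0]]
ft_force: [-0.7, -0.6, -2.7]
gripper_width: 0.0135
gripper_force: 30.0
```

Request:
{"name": "servo_tool", "arguments": {"plan": [0,0,0,0,0,-0.142,0,0,0,0,0,-0.142,0,0,0,0,0,-0.142,0,0,0,0,0,-0.142,0,0,0,0,0,-0.142]}}

```text
t: 58.75
eef_pos: [0.534, 0.3218, 0.3535]
tcp_rot: [[0.316, 0.949, -0.002], [0.949, -0.316, -0.002], [-0.003, -0.001, -1.0]]
ft_force: [-0.5, 0.3, -1.7]
gripper_width: 0.0138
gripper_force: 30.0
```

Request:
{"name": "servo_tool", "arguments": {"plan": [0,0,0,0,0,-0.142,0,0,0,0,0,-0.146,0,0,0,0,0,0,0,0,0,0,0,0]}}

```text
t: 59.15
eef_pos: [0.5343, 0.3219, 0.3548]
tcp_rot: [[0.043, 0.999, -0.001], [0.999, -0.043, -0.002], [-0.002, -0.0, -1.0]]
ft_force: [0.6, 0.9, -2.6]
gripper_width: 0.0136
gripper_force: 30.0
```

```bash
python3 go.py .5354 .3221 .0563 1.534
```

```text
t 59.15 cm [ 0.05  0.11 13.5 ] rot [-0.     0.002 -0.006] alt [-0.01  3.14] q6 0.46 F [ 0.6  0.9 -2.6] w 0.0136
```

Request:
{"name": "servo_tool", "arguments": {"plan": [0,0.1,4,0,0,0,0,0,4,0,0,0,0,0,3.5,0,0,0,0,0,1.7,0,0,0,0,0,0,0,0,0]}}

```text
t: 59.65
eef_pos: [0.5352, 0.3217, 0.2222]
tcp_rot: [[0.041, 0.999, -0.002], [0.999, -0.041, -0.002], [-0.002, -0.002, -1.0]]
ft_force: [-0.3, 0.0, -2.6]
gripper_width: 0.014
gripper_force: 30.0
```

Request:
{"name": "servo_tool", "arguments": {"plan": [0,0,0.15,0,0,0,0,0,0.1,0,0,0,0,0,0,0,0,0,0,0,0,0,0,0]}}

```text
t: 60.05
eef_pos: [0.5365, 0.3222, 0.2235]
tcp_rot: [[0.039, 0.999, 0.004], [0.999, -0.039, 0.0], [0.001, 0.004, -1.0]]
ft_force: [-0.5, -0.3, -2.2]
gripper_width: 0.0132
gripper_force: 30.0
```

Request:
{"name": "servo_tool", "arguments": {"plan": [0,0,0.1,0,0,0,0,0,0,0,0,0,0,0,0,0,0,0]}}

```text
t: 60.35
eef_pos: [0.5361, 0.3221, 0.2214]
tcp_rot: [[0.039, 0.999, 0.002], [0.999, -0.039, -0.0], [-0.0, 0.002, -1.0]]
ft_force: [0.2, 0.4, -2.1]
gripper_width: 0.0139
gripper_force: 30.0
```

Request:
{"name": "servo_tool", "arguments": {"plan": [0,0,0.15,0,0,0,0,0,0,0,0,0,0,0,0,0,0,0]}}

```text
t: 60.65
eef_pos: [0.5361, 0.322, 0.2197]
tcp_rot: [[0.039, 0.999, 0.002], [0.999, -0.039, -0.0], [-0.0, 0.002, -1.0]]
ft_force: [-0.4, -0.1, -1.9]
gripper_width: 0.0135
gripper_force: 30.0
```

Request:
{"name": "servo_tool", "arguments": {"plan": [0,0,0,0,0,0,0,0,0,0,0,0,0,0,0,0,0,0], "fingers": -0.2}}

```text
t: 60.95
eef_pos: [0.5364, 0.3222, 0.2204]
tcp_rot: [[0.039, 0.999, 0.003], [0.999, -0.039, 0.0], [0.0, 0.003, -1.0]]
ft_force: [0.7, -0.2, -0.1]
gripper_width: 0.0298
gripper_force: 0.0
```

Request:
{"name": "servo_tool", "arguments": {"plan": [0,0,-1,0,0,0,0,0,-3,0,0,0,0,0,-4,0,0,0,0,0,-4,0,0,0,0,0,-1,0,0,0]}}

```text
t: 61.45
eef_pos: [0.5372, 0.3228, 0.3572]
tcp_rot: [[0.039, 0.999, 0.012], [0.999, -0.039, 0.004], [0.004, 0.012, -1.0]]
ft_force: [0.1, 0.7, 0.5]
gripper_width: 0.0347
gripper_force: 0.0
```

Request:
{"name": "servo_tool", "arguments": {"plan": [0,0,0,0,0,0,0,0,0,0,0,0]}}

```text
t: 61.65
eef_pos: [0.5355, 0.3219, 0.3492]
tcp_rot: [[0.039, 0.999, 0.002], [0.999, -0.039, -0.001], [-0.001, 0.002, -1.0]]
ft_force: [-0.4, 0.1, -0.1]
gripper_width: 0.0347
gripper_force: 0.0
```

```bash
python3 top.py top7 .055 .078; python3 go.py .6038 -.0595 .15 .113
```

```text
0.055
cen [ 0.6082 -0.06  ] rect [ 0.6079 -0.0602] yaw 0.122 mm [43.9 13.5] px [307.4 209.5]
0.078
cen [ 0.6041 -0.0601] rect [ 0.6039 -0.0602] yaw 0.122 mm [43.1 13.3] px [307.4 209.5]
t 61.7 cm [-37.83   8.34   3.52] rot [1.000e-03 1.000e-03 1.419e+00] alt [ 1.42 -1.72] q6 0.45 F [-0.1 -0.3 -0.5] w 0.0345
```

Request:
{"name": "servo_tool", "arguments": {"plan": [-3.5,0.8,0,0,0,0,-4.3,0.95,0,0,0,0,-4.3,0.95,0,0,0,0,-4.3,0.95,0,0,0,0,-4.3,0.95,0,0,0,0], "fingers": -0.1}}

```text
t: 62.2
eef_pos: [0.573, 0.1118, 0.3475]
tcp_rot: [[0.039, 0.999, -0.002], [0.999, -0.039, -0.0], [-0.001, -0.002, -1.0]]
ft_force: [0.1, 0.2, -0.7]
gripper_width: 0.039
gripper_force: 0.0
```

Request:
{"name": "servo_tool", "arguments": {"plan": [-4.3,0.95,0,0,0,0,-4.3,0.95,0,0,0,0,-4.3,0.95,0,0,0,0,-4.23,0.89,0,0,0,0.142,0,0,0,0,0,0.142]}}

```text
t: 62.7
eef_pos: [0.6042, -0.0642, 0.3477]
tcp_rot: [[0.328, 0.945, -0.001], [0.945, -0.328, -0.001], [-0.002, -0.0, -1.0]]
ft_force: [0.6, 0.5, 1.1]
gripper_width: 0.0389
gripper_force: 0.0
```

Request:
{"name": "servo_tool", "arguments": {"plan": [0,0,0,0,0,0.142,0,0,0,0,0,0.142,0,0,0,0,0,0.142,0,0,0,0,0,0.142,0,0,0,0,0,0.142]}}

```text
t: 63.2
eef_pos: [0.6037, -0.0591, 0.3474]
tcp_rot: [[0.862, 0.507, -0.002], [0.507, -0.862, 0.001], [-0.001, -0.002, -1.0]]
ft_force: [0.6, 0.1, -0.6]
gripper_width: 0.0388
gripper_force: 0.0
```

Request:
{"name": "servo_tool", "arguments": {"plan": [0,0,0,0,0,0.142,0,0,2,0,0,0.142,0,0,1.5,0,0,0.142,0,0,0,0,0,0,0,0,0,0,0,0]}}

```text
t: 63.7
eef_pos: [0.6039, -0.0591, 0.3134]
tcp_rot: [[0.993, 0.115, -0.001], [0.115, -0.993, 0.001], [-0.001, -0.001, -1.0]]
ft_force: [0.7, 0.2, 0.1]
gripper_width: 0.0391
gripper_force: 0.0
```

```bash
python3 go.py .6038 -.0595 .076 .113
```

```text
t 63.7 cm [-0.01  0.05  7.39] rot [-0.001  0.001  0.003] alt [ 0.   -3.14] q6 1.23 F [0.7 0.2 0.1] w 0.0391
```

Request:
{"name": "servo_tool", "arguments": {"plan": [0,0,2.5,0,0,0,0,0,2.5,0,0,0,0,0,1.8,0,0,0,0,0,0.5,0,0,0,0,0,0,0,0,0]}}

```text
t: 64.2
eef_pos: [0.6046, -0.0592, 0.2419]
tcp_rot: [[0.994, 0.113, 0.001], [0.113, -0.994, 0.0], [0.001, 0.0, -1.0]]
ft_force: [-0.2, 0.5, -0.2]
gripper_width: 0.0391
gripper_force: 0.0
```

Request:
{"name": "servo_tool", "arguments": {"plan": [0,0,0,0,0,0,0,0,0,0,0,0,0,0,0,0,0,0,0,0,0,0,0,0,0,0,0,0,0,0], "fingers": -1}}

```text
t: 64.7
eef_pos: [0.6049, -0.0591, 0.2428]
tcp_rot: [[0.994, 0.112, 0.004], [0.112, -0.994, -0.0], [0.003, 0.001, -1.0]]
ft_force: [-0.4, 0.1, 3.1]
gripper_width: 0.0137
gripper_force: 30.0
```

Request:
{"name": "servo_tool", "arguments": {"plan": [0,0,0,0,0,0,0,0,-0.5,0,0,0,0,0,-1,0,0,0,0,0,-2,0,0,0,0,0,-3,0,0,0]}}

```text
t: 65.2
eef_pos: [0.6034, -0.059, 0.3058]
tcp_rot: [[0.994, 0.111, -0.002], [0.111, -0.994, 0.001], [-0.002, -0.001, -1.0]]
ft_force: [-1.2, 0.8, -1.5]
gripper_width: 0.014
gripper_force: 30.0
```

Request:
{"name": "servo_tool", "arguments": {"plan": [0,0,-4,0,0,0,0,0,-1,0,0,0,0,0,0,0,0,0]}}

```text
t: 65.5
eef_pos: [0.605, -0.0593, 0.3597]
tcp_rot: [[0.994, 0.112, 0.007], [0.112, -0.994, -0.001], [0.007, 0.002, -1.0]]
ft_force: [-0.1, -0.6, -1.6]
gripper_width: 0.0137
gripper_force: 30.0
```

```bash
python3 go.py .6083 .3194 .18 1.534
```

```text
t 65.5 cm [  4.54 -37.6    1.57] rot [ 0.007 -0.004 -1.422] alt [-1.42  1.72] q6 1.23 F [-0.1 -0.6 -1.6] w 0.0137
```

Request:
{"name": "servo_tool", "arguments": {"plan": [0.4,-3.4,0,0,0,0,0.5,-4.2,0,0,0,0,0.5,-4.3,0,0,0,0,0.5,-4.3,0,0,0,0,0.5,-4.3,0,0,0,0]}}

```text
t: 66.0
eef_pos: [0.6043, 0.1487, 0.354]
tcp_rot: [[0.994, 0.111, -0.002], [0.111, -0.994, -0.001], [-0.002, 0.001, -1.0]]
ft_force: [0.9, -1.2, -1.9]
gripper_width: 0.014
gripper_force: 30.0
```

Request:
{"name": "servo_tool", "arguments": {"plan": [0.5,-4.3,0,0,0,0,0.5,-4.3,0,0,0,0,0.5,-4.3,0,0,0,0,0.6,-4.2,0,0,0,-0.142,0,0,0,0,0,-0.142]}}

```text
t: 66.5
eef_pos: [0.6053, 0.3245, 0.3534]
tcp_rot: [[0.919, 0.395, -0.002], [0.395, -0.919, 0.001], [-0.002, -0.001, -1.0]]
ft_force: [0.1, -0.9, -1.9]
gripper_width: 0.0139
gripper_force: 30.0
```

Request:
{"name": "servo_tool", "arguments": {"plan": [0,0,0,0,0,-0.142,0,0,0,0,0,-0.142,0,0,0,0,0,-0.142,0,0,0,0,0,-0.142,0,0,0,0,0,-0.142]}}

```text
t: 67.0
eef_pos: [0.6064, 0.3192, 0.3534]
tcp_rot: [[0.443, 0.896, -0.002], [0.896, -0.443, -0.002], [-0.003, -0.001, -1.0]]
ft_force: [-0.5, -0.0, -3.7]
gripper_width: 0.0134
gripper_force: 30.0
```

Request:
{"name": "servo_tool", "arguments": {"plan": [0,0,0,0,0,-0.142,0,0,0,0,0,-0.142,0,0,0,0,0,-0.142,0,0,0,0,0,0,0,0,0,0,0,0]}}

```text
t: 67.5
eef_pos: [0.6067, 0.3193, 0.3547]
tcp_rot: [[0.043, 0.999, -0.001], [0.999, -0.043, -0.001], [-0.002, -0.001, -1.0]]
ft_force: [0.4, 0.4, -2.5]
gripper_width: 0.0137
gripper_force: 30.0
```

```bash
python3 go.py .6083 .3194 .0563 1.534
```

```text
t 67.5 cm [ 0.04  0.17 13.49] rot [-0.001  0.002 -0.006] alt [-0.01  3.14] q6 0.41 F [ 0.4  0.4 -2.5] w 0.0137
```

Request:
{"name": "servo_tool", "arguments": {"plan": [0,0.1,4,0,0,0,0,0,4,0,0,0,0,0,3.5,0,0,0,0,0,1.7,0,0,0,0,0,0,0,0,0]}}

```text
t: 68.0
eef_pos: [0.6074, 0.319, 0.222]
tcp_rot: [[0.041, 0.999, -0.002], [0.999, -0.041, -0.002], [-0.002, -0.002, -1.0]]
ft_force: [0.1, 0.6, -2.8]
gripper_width: 0.0137
gripper_force: 30.0
```

Request:
{"name": "servo_tool", "arguments": {"plan": [0,0,0.15,0,0,0,0,0,0.1,0,0,0,0,0,0,0,0,0,0,0,0,0,0,0]}}

```text
t: 68.4
eef_pos: [0.6089, 0.3196, 0.2237]
tcp_rot: [[0.039, 0.999, 0.004], [0.999, -0.039, 0.0], [0.001, 0.004, -1.0]]
ft_force: [0.2, 0.2, -3.4]
gripper_width: 0.014
gripper_force: 30.0
```

Request:
{"name": "servo_tool", "arguments": {"plan": [0,0,0.15,0,0,0,0,0,0.1,0,0,0,0,0,0,0,0,0,0,0,0,0,0,0]}}

```text
t: 68.8
eef_pos: [0.6084, 0.3194, 0.22]
tcp_rot: [[0.039, 0.999, 0.002], [0.999, -0.039, -0.0], [-0.0, 0.002, -1.0]]
ft_force: [-0.4, -0.1, -3.1]
gripper_width: 0.0137
gripper_force: 30.0
```

Release, then retreat clear of the tray toward -y for a final check.

Request:
{"name": "servo_tool", "arguments": {"plan": [0,0,0,0,0,0,0,0,0,0,0,0,0,0,0,0,0,0], "fingers": -0.2}}

```text
t: 69.1
eef_pos: [0.6088, 0.3196, 0.2207]
tcp_rot: [[0.039, 0.999, 0.003], [0.999, -0.039, 0.0], [0.0, 0.003, -1.0]]
ft_force: [0.5, -0.0, -1.3]
gripper_width: 0.0297
gripper_force: 0.0
```

Request:
{"name": "servo_tool", "arguments": {"plan": [0,0,-1,0,0,0,0,0,-3,0,0,0,0,0,-4,0,0,0,0,0,-4,0,0,0,0,0,-4,0,0,0]}}

```text
t: 69.6
eef_pos: [0.6079, 0.3194, 0.3827]
tcp_rot: [[0.039, 0.999, 0.003], [0.999, -0.039, 0.0], [0.0, 0.003, -1.0]]
ft_force: [0.3, -0.3, -0.1]
gripper_width: 0.0345
gripper_force: 0.0
```

Request:
{"name": "servo_tool", "arguments": {"plan": [-4,1,0,0,0,0,-4,1,0,0,0,0,-4,1,0,0,0,0,-4,1,0,0,0,0,-4,1,0,0,0,0]}}

```text
t: 70.1
eef_pos: [0.6504, 0.1162, 0.3816]
tcp_rot: [[0.039, 0.999, 0.004], [0.999, -0.039, -0.0], [0.0, 0.004, -1.0]]
ft_force: [0.2, -0.4, -0.1]
gripper_width: 0.0349
gripper_force: 0.0
```

Request:
{"name": "servo_tool", "arguments": {"plan": [-4,-1,0,0,0,0,-4,-1,0,0,0,0,-4,-1,0,0,0,0,-4,-1,0,0,0,0,-4,-1,0,0,0,0]}}

```text
t: 70.6
eef_pos: [0.5919, -0.0817, 0.3814]
tcp_rot: [[0.039, 0.999, 0.004], [0.999, -0.039, -0.001], [-0.001, 0.004, -1.0]]
ft_force: [0.6, -0.4, 0.7]
gripper_width: 0.0349
gripper_force: 0.0
```

Request:
{"name": "servo_tool", "arguments": {"plan": [-4,-1,0,0,0,0,-4,-1,0,0,0,0,-4,-1,0,0,0,0,-4,-1,0,0,0,0,-4,-1,0,0,0,0]}}

```text
t: 71.1
eef_pos: [0.5341, -0.2796, 0.3814]
tcp_rot: [[0.039, 0.999, 0.004], [0.999, -0.039, -0.001], [-0.001, 0.004, -1.0]]
ft_force: [-0.2, 0.1, 0.4]
gripper_width: 0.0347
gripper_force: 0.0
```

```bash
python3 - <<'E'
from bench import optics
from h import *
a=optics.camera('top')[:,:,::-1]; b=optics.camera('scene')[:,:,::-1]
a=cv2.resize(a[90:370,60:400],(486,400)); b=cv2.resize(b[140:320,270:510],(533,400),interpolation=cv2.INTER_CUBIC)
cv2.imwrite('pics/f.png',cv2.resize(np.hstack([a,b]),(800,314)))
E
```

```text
(no output)
```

View pics/f.png

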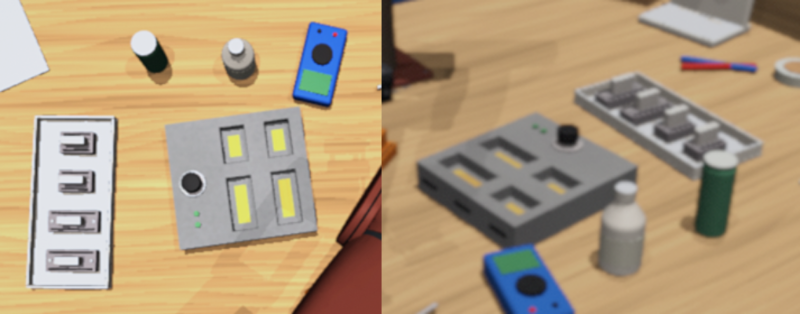

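All four modules stand upright in the tray, at (78,143), (76,182), (74,222) and (72,261). The bays are empty, the switch is in, and the other objects are undisturbed.

```bash
python3 -c "
from bench import manip
print(manip.close_job())"
```

```text
the job is handed in; nothing more can be done
None
```

The job is done and handed in: all four modules were pressed flush, tested with the switch out for about 5 s, then set upright in the tray with the switch pushed back in, in about 71 s of the 210 s; no verdict came back.

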